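Make up two pump repair kits

TASK

Make up two repair kits from the five parts on the bench: the square tray gets the flanged hub with the large bearing on it and the short thick bolt, the long tray gets the small bearing and the long slim bolt. Put the hub into its tray first and let go of it, then lower the large bearing over its spigot so that it lies centred and flat on the flange. Stand everything else on the tray floors, the same way up as now (bolts upright on their heads), and leave the spray can, the oil bottle and the screwdriver where they are.

Things in the scene. Friction and masses are not known exactly. Their poses are not given: they have to be found in the camera images.
- square_tray: Sizes in mm. Green sheet-metal tray, square, 170 x 170 outside, 15 high, walls and floor 3 thick (the inner floor is 3 above the bench), open at the top. Fixed to the bench. Origin at the centre of its underside, x and y along its sides, z up. Its place and yaw (within 0.2 rad) vary, and the two trays may change sides.
- long_tray: Sizes in mm. Green sheet-metal tray, oblong, 120 (its x) x 230 (its y) outside, 15 high, walls and floor 3 thick (the inner floor is 3 above the bench), open at the top. Fixed to the bench. Origin at the centre of its underside, z up. Its place and yaw (within 0.2 rad) vary.
- hub: Sizes in mm. Steel flanged hub: a square flange 66 x 66 and 14 thick with a tapered round spigot in the middle of its upper side (26 diameter at the flange, 18 at its tip, 14 tall; 28 tall overall). About 0.4 kg. Origin at the centre of the flange's underside, x and y square to its sides, z up along the spigot. Starts spigot up, yaw within 0.4 rad.
- large_bearing: Sizes in mm. Large ball bearing: a steel ring with a dark seal, 62 outside diameter, bore 30, 16 thick; lies flat on the bench, about 0.2 kg. Origin at the centre of its underside, z up along its axis. On the hub its origin is 14 above the hub's.
- small_bearing: Sizes in mm. Small ball bearing: a steel ring with a dark seal, 47 outside diameter, bore 20, 14 thick; lies flat on the bench, about 0.11 kg. Origin at the centre of its underside, z up along its axis.
- short_bolt: Sizes in mm. Short thick steel bolt standing on its hexagon head: head 36 across flats (42 across corners) and 15 tall, round shank 24 diameter pointing up, 50 tall overall, about 0.21 kg. Origin at the centre of the head's underside, z up along the shank.
- long_bolt: Sizes in mm. Long slim steel bolt standing on its hexagon head: head 30 across flats (35 across corners) and 13 tall, round shank 20 diameter pointing up, 78 tall overall, about 0.22 kg. Origin at the centre of the head's underside, z up along the shank.
- spray_can: Sizes in mm. White and red spray can, 65 diameter, 181 tall, standing at the left of the work (+y). Origin at the centre of its underside. A bystander: not to be moved.
- oil_bottle: Sizes in mm. Green oil bottle, 68 diameter, 170 tall, standing at the right of the work (-y). Origin at the centre of its underside. A bystander: not to be moved.
- screwdriver: Sizes in mm. Screwdriver with a green handle, 200 long, lying crosswise on the bench beyond the trays. Its length is along its x. A bystander: not to be moved.
Things that resemble listed ones, but are neither listed nor needed, are in the scene too. What is shaped like the small_bearing but purple is not meant. What is shaped like the long_bolt but brown is not meant.

How it is judged (in metres and radians):
On the way, in this order (a step that is already met when the one before it is completed fails the run):
1. the hub stands on the square tray's floor, let go, while the large bearing is still away from it (x of hub in the frame of square_tray between -0.06 and 0.06 m and y of hub in the frame of square_tray between -0.06 and 0.06 m and z of hub in the frame of square_tray between 0 and 0.007 m and angle between hub's own z axis and vertical below 0.1 rad and linear speed of hub below 0.02 m/s and angular speed of hub below 0.2 rad/s and contact force between the fingers and hub below 0.1 N and distance between large_bearing and hub above 0.05 m), for 0.2 s.
2. the large bearing lies over the spigot, flat on the hub's flange, the hub on the square tray's floor (x of hub in the frame of square_tray between -0.06 and 0.06 m and y of hub in the frame of square_tray between -0.06 and 0.06 m and z of hub in the frame of square_tray between 0 and 0.007 m and angle between hub's own z axis and vertical below 0.1 rad and horizontal distance between large_bearing and hub below 0.006 m and angle between large_bearing's own z axis and vertical below 0.08 rad and z of large_bearing in the frame of hub between 0.011 and 0.017 m), for 0.2 s.
At the end, for the whole second after the job is handed in: Hub flat on the square tray's floor, large bearing flat on its flange (6 mm of centre); short bolt upright on the square tray's floor, small bearing flat and long bolt upright on the long tray's floor (tilt under 0.1 rad, underside within 4 mm of the floor, centres inside the walls), all at rest (all of step 2 and x of short_bolt in the frame of square_tray between -0.075 and 0.075 m and y of short_bolt in the frame of square_tray between -0.075 and 0.075 m and z of short_bolt in the frame of square_tray between 0 and 0.007 m and angle between each of short_bolt, small_bearing, long_bolt's own z axis and vertical below 0.1 rad and x of small_bearing in the frame of long_tray between -0.05 and 0.05 m and y of small_bearing in the frame of long_tray between -0.105 and 0.105 m and z of small_bearing in the frame of long_tray between 0 and 0.007 m and x of long_bolt in the frame of long_tray between -0.05 and 0.05 m and y of long_bolt in the frame of long_tray between -0.105 and 0.105 m and z of long_bolt in the frame of long_tray between 0 and 0.007 m and linear speed of each of hub, large_bearing, short_bolt, small_bearing, long_bolt below 0.02 m/s and angular speed of each of hub, large_bearing, short_bolt, small_bearing, long_bolt below 0.2 rad/s); the robot touches nothing.
It fails at once if the spray can is moved by more than 25 mm or knocked over (distance of spray_can from where it was at the start of the episode above 0.025 m or angle between spray_can's own z axis and vertical above 0.5 rad).
It fails at once if the oil bottle is moved by more than 25 mm or knocked over (distance of oil_bottle from where it was at the start of the episode above 0.025 m or angle between oil_bottle's own z axis and vertical above 0.5 rad).
It fails at once if the screwdriver is moved by more than 25 mm or knocked over (distance of screwdriver from where it was at the start of the episode above 0.025 m).
It also fails if it takes over 128 s, if anything falls off the work surface, if the arm or the gripper's body presses on something with over 40 N, if the wrist force passes 120 N, or if a joint passes its speed limit or range.

ROBOT

A 6-joint arm with a two-finger parallel gripper is mounted at the origin on the work surface. World frame = base frame: x ahead of the robot, y to its left, z up, the work surface at z = 0. Lengths are in mm, angles in rad, forces in N, time in s.
With the tool pointing down it reaches from about 275 to 775 mm from the base axis. Payload 14.6 kg.
Tool frame: the origin (TCP) lies between the finger pads; the fingertips stand env.tcp_to_tips ahead of it and the grasp point (between the pads) lies 11 mm behind it (env.tcp_to_tips is the distance from the TCP to the fingertips, in mm); z points along the fingers, y is the line along which they close (so a half turn about z gives the same grasp; the last joint's range is limited). The gripper opens to 85 mm and grips with 20 to 120 N. Pads are 22 mm wide; open, the fingers measure 114 mm over their backs; the gripper's body (76 mm by 85 mm) begins 54 mm behind the grasp point. The pads swing forward as they close: fully open they stand 13 mm farther back than shut.
Start: joints at [1.147, 0.263, -0.048, 1.259, 0, 1.415], TCP at [139.431, 506.149, 239.278] pointing down, gripper open.
Joint ranges: [-2.65, 2.65], [-0.89, 1.7], [-1.18, 1.37], [-2.13, 2.11], [-1.35, 1.29], [-3.14, 3.14]. Speed limits (rad/s): [1.89, 1.89, 2.57, 2.79, 3.14, 3.14].

INTERFACE

Orientations are given as a 3x3 rotation matrix whose columns are the frame's x, y, z axes.
In Python, from bench import env, capture, workorder gives the robot as it stands.
- The arm moves only by the tool move_arm, never from a script. Its argument "plan" is a list of rows, each an object of numbers: "dx", "dy", "dz": the shift along the tool's x, y, z in m; "rx", "ry", "rz": the turn, a rotation vector about the tool's x, y, z in degrees. In form: [{"dx": .., "dy": .., "dz": .., "rx": .., "ry": .., "rz": ..}, ...]. A call has 1 to 5 rows; each row shifts and turns the commanded pose from where the row before left it, along the tool's axes as they then stand; what a row does not reach is not made up. A row lasts 1/12 s, in which the tool goes at most 41.7 mm and 7.16 degrees, less where a joint would pass 70% of its speed; a pose out of reach is approached as far as the arm can. A call is refused whole if a number of a shift passes 0.0417 or a number of a turn 7.16, either way. A call with a gripper value outside its range is refused whole. "gripper" is the closure, from 0 (fully open) to 1 (shut), set as the call begins (left out, the last holds). The fingers move at their own pace and stop on an object; "grip_force" is the grip in N (left out, the last holds). Time passes only in rows, so rows that do not move let the fingers close. It gives the time, the measured TCP pose, the force, the opening and the grip force at its end, in the units of the state.
- env.state(): the state, without advancing time (a new reading comes with each control period).
- capture(name): name is "side" or "top"; returns a dict with "color" (384x512x3 uint8, red, green, blue), "fx", "fy", "cx", "cy" (pixels), "pose" (4x4, takes a point from camera to world coordinates). Camera axes: x right, y down, z forward; pixel columns grow to the right and rows downward; lengths in mm; the calibration is good to about 2 mm. A picture is of the moment at which its call begins. There is no depth.
- workorder.hand_in(): hands the job in; it is judged then, once.
The state is a dict: "t": time; "joint_positions": joint angles; "qd": joint speeds; "joint_efforts": joint torques, N m; "tool_pos": TCP position; "eef_rot": TCP orientation; "contact_force": force on the tool from outside, world axes, zero at the start; "ft_torque": the same for the moment, N m; "gripper_width": finger opening in mm; "grip_force": force on a finger pad.
Only numpy, scipy, OpenCV 4.12 (cv2) and the standard library are available. Lean on these libraries where they do the work, as an engineer would, in place of code of your own. Each camera call takes 0.05 s, during which the arm holds its last target. There are 200 camera calls.

## Working session

There is one attempt and no reset: what is moved stays moved. The work goes in short steps, Python scripts to look and compute and a tool call to move; the robot and the scene stay as the last step left them, time stands still between calls to the robot, and variables do not carry over. Pictures are saved under pics/ and viewed, at most 14 in all, crops included, and the job is handed in when it is done.

Besides the shell and the picture viewer there is one more tool, called after "Request:" by a JSON object that holds its "name" and its "arguments". move_arm: Moves the arm, as the interface text tells. Its arguments: {"type":"object","properties":{"plan":{"type":"array","items":{"type":"object","properties":{"dx":{"type":"number"},"dy":{"type":"number"},"dz":{"type":"number"},"rx":{"type":"number"},"ry":{"type":"number"},"rz":{"type":"number"}}}},"gripper":{"type":"number"},"grip_force":{"type":"number"}},"required":["plan"]}

```bash
ls; mkdir -p pics
python3 - <<'E'
from bench import env,capture
import cv2,numpy as np
for n in("top","side"):
    c=capture(n); cv2.imwrite(f"pics/{n}0.png",cv2.resize(c["color"][:,:,::-1],(800,600),interpolation=cv2.INTER_CUBIC))
    np.savez(f"{n}0.npz",**c); print(n,c["fx"],c["fy"],c["cx"],c["cy"],np.round(c["pose"],3).tolist())
s=env.state(); print(s, env.tcp_to_tips)
E
```

```text
pics
top 370.0758965848216 370.0758965848216 252.63887066194062 189.6979730870066 [[-0.009, -0.99, 0.138, 427.337], [-1.0, 0.007, -0.014, 6.132], [0.013, -0.138, -0.99, 1063.656], [0.0, 0.0, 0.0, 1.0]]
side 478.98725830419403 478.98725830419403 253.25178478905465 199.01436115065542 [[0.996, -0.055, 0.066, 475.815], [-0.085, -0.726, 0.682, -977.979], [0.01, -0.685, -0.728, 1089.607], [0.0, 0.0, 0.0, 1.0]]
{'t': 0.1, 'joint_positions': array([ 1.14668526e+00,  2.63468784e-01, -4.88633306e-02,  1.25938725e+00,
        6.23948785e-06,  1.41549816e+00]), 'qd': array([-0.00111017, -0.00180528,  0.00187772,  0.00174895, -0.00018827,
        0.00080568]), 'joint_efforts': array([ 4.37036011e-03, -6.38577604e+01,  3.85063720e+01,  9.90805478e-03,
       -1.60886788e-05, -2.49701273e-06]), 'tool_pos': array([139.33972023, 505.93241234, 238.88016811]), 'eef_rot': array([[-9.64086825e-01,  2.65586983e-01, -3.85528722e-04],
       [ 2.65587221e-01,  9.64086472e-01, -8.38698051e-04],
       [ 1.48935741e-04, -9.10969243e-04, -9.99999574e-01]]), 'contact_force': array([-0.83303749,  0.23210157,  0.54373615]), 'ft_torque': array([ 0.02329764, -0.03103326,  0.02243762]), 'grip_force': 0.0, 'gripper_width': 85.26318217579343} 8.0
```

View pics/top0.png

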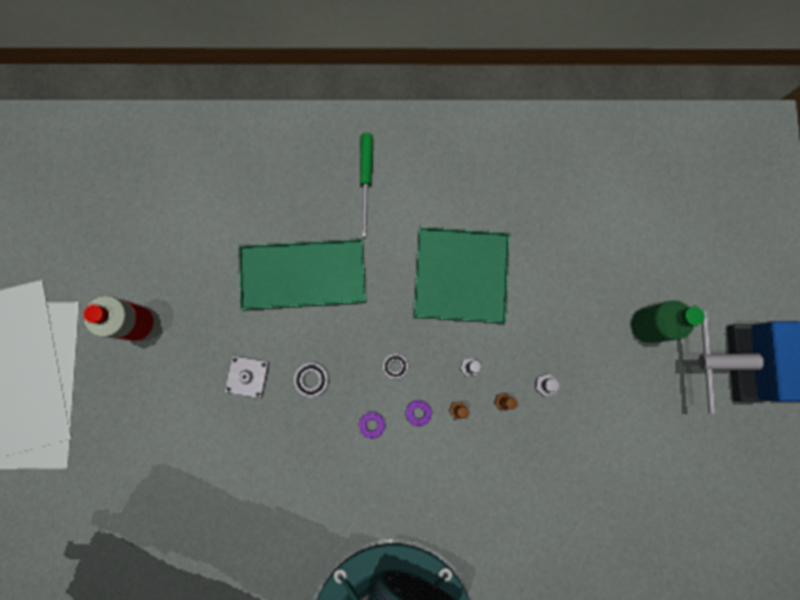

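View pics/side0.png

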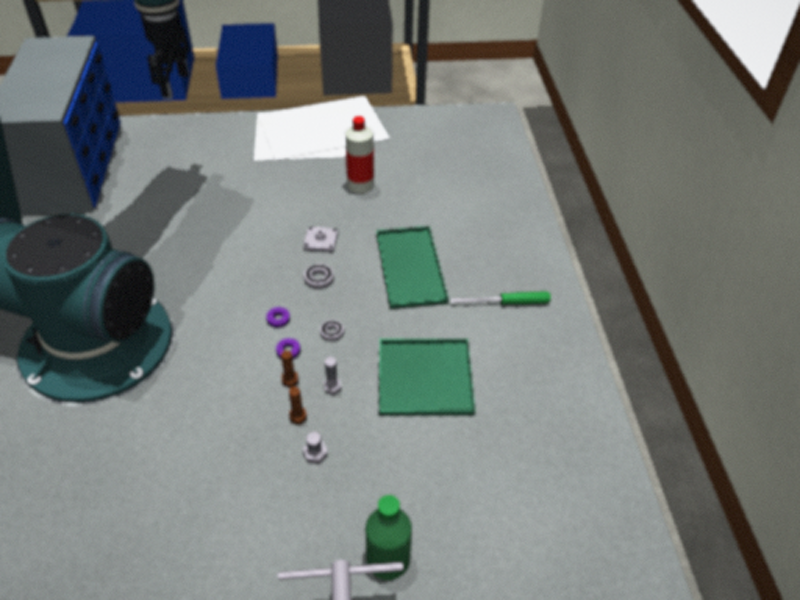

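In the top view (800x600 pixels):
- The hub is at (247,377).
- The rings are steel large (311,380), steel small (395,366), and purple (372,425) and (418,413).
- The bolts are steel (471,367) and (547,385), and brown (459,410) and (505,402).
- The long tray is at left (303,275) and the square tray at right (462,276).

The small bearing is the steel ring at (395,366), because the purple ones are excluded. The long bolt is the steel one at (471,367), tall and slim in the side view. The short bolt is at (547,385). I'll confirm these in one enlarged crop.

```bash
python3 - <<'E'
import cv2,numpy as np
c=np.load("top0.npz")["color"][:,:,::-1]
cv2.imwrite("pics/crop0.png",cv2.resize(c[140:285,140:365],None,fx=3.5,fy=3.5,interpolation=cv2.INTER_CUBIC))
E
cat > h.py <<'E'
import numpy as np,cv2
from bench import env,capture
def w(c,u,v,z=0):
    "pixel (native) -> world xy at height z"
    P=c["pose"]; d=P[:3,:3]@[(u-c["cx"])/c["fx"],(v-c["cy"])/c["fy"],1]
    return (P[:3,3]+d*(z-P[2,3])/d[2])[:2]
def px(c,p):
    q=c["pose"][:3,:3].T@(np.array(p,float)-c["pose"][:3,3]); return c["fx"]*q[0]/q[2]+c["cx"],c["fy"]*q[1]/q[2]+c["cy"]
E
```

```text
(no output)
```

View pics/crop0.png

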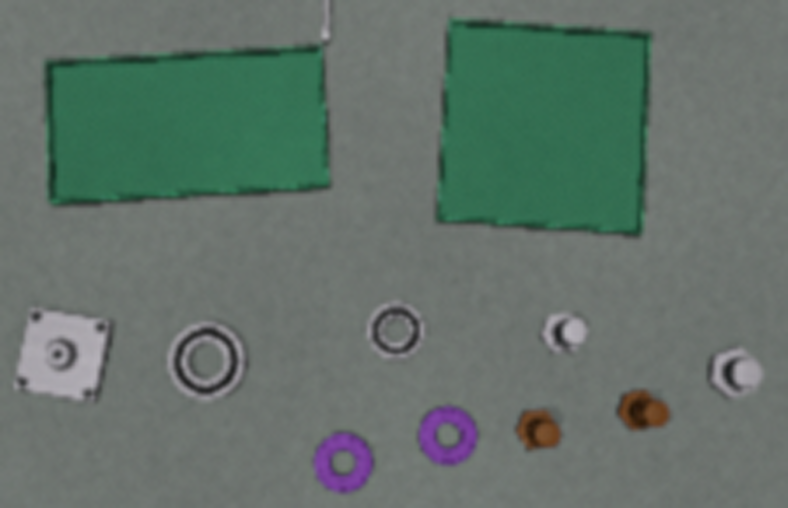

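The crop confirms the choice: the steel small ring is at (396,330), the slim steel bolt tip at (574,332) and the thick steel bolt tip at (744,373). The hub centre is at (64,355) and the large bearing at (207,360). The tray corners are visible too.

Run:
```python
from h import *
c=np.load("top0.npz")
W=lambda u,v,z:w(c,(u+.5)/3.5-.5+140,(v+.5)/3.5-.5+140,z)
for n,pts,z in [("hub",[(36,308),(111,320),(94,402),(16,390)],14),("sq",[(450,18),(651,33),(641,236),(437,222)],15),("long",[(46,60),(324,46),(330,187),(51,205)],15)]:
    P=np.array([W(*p,z) for p in pts]); print(n,P.round(1).tolist(),P.mean(0).round(1)); 
    for i in range(4):
        d=P[(i+1)%4]-P[i]; print("  side",np.hypot(*d).round(1),np.degrees(np.arctan2(d[1],d[0])).round(1))
for n,u,v,z in [("spig",58,354,28),("LB",207,360,16),("SB",396,330,14),("lbolt",574,332,78),("sbolt",744,373,50),("lhead",558,331,13),("shead",735,372,15)]: print(n,W(u,v,z).round(1))
```

```text
hub [[468.0, 280.8], [457.9, 220.4], [393.1, 232.5], [403.1, 294.7]] [430.5 257.1]
  side 61.2 -99.5
  side 65.9 169.4
  side 63.0 80.9
  side 66.4 -12.1
sq [[705.5, -55.6], [691.8, -222.9], [522.4, -208.6], [535.0, -42.6]] [ 613.7 -132.4]
  side 167.8 -94.7
  side 170.0 175.2
  side 166.5 85.6
  side 170.9 -4.4
long [[671.6, 278.3], [682.2, 49.2], [564.4, 44.4], [551.2, 270.8]] [617.3 160.7]
  side 229.4 -87.3
  side 117.9 -177.7
  side 226.8 93.3
  side 120.7 3.6
spig [431.2 258.7]
LB [425.5 142.8]
SB [448.1  -8.5]
lbolt [ 444.2 -142.3]
sbolt [ 412.  -277.9]
lhead [ 446.2 -139.2]
shead [ 412.3 -280.5]
```

The layout I'll use:
- Hub at (431,258), yaw about -10.5°.
- Square tray centre at (614,-132), yaw about -4.5°.
- Long tray centre at (617,161), yaw about +3°.

First I move above the hub.

Request:
{"name": "move_arm", "arguments": {"plan": [{"dx": -0.0347, "dy": -0.0162}, {"dx": -0.0347, "dy": -0.0162}, {"dx": -0.0347, "dy": -0.0162}, {"dx": -0.0347, "dy": -0.0162}, {"dx": -0.0347, "dy": -0.0162}], "gripper": 0, "grip_force": 60}}

```text
validation failed for argument at $.pl...
```

Request:
{"name": "move_arm", "arguments": {"plan": [{"dx": -0.0347, "dy": -0.0162}, {"dx": -0.0347, "dy": -0.0162}, {"dx": -0.0347, "dy": -0.0162}, {"dx": -0.0347, "dy": -0.0162}, {"dx": -0.0347, "dy": -0.0162}]}}

```text
validation failed for argument at $.pl...
```

Request:
{"name": "move_arm", "arguments": {"plan": [{"rz": -4.9}, {"dz": 0.04}, {"dz": 0.04}, {"dz": 0.04}, {}]}}

```text
validation failed for argument at $.pl...
```

Request:
{"name": "move_arm", "arguments": {"plan": [{"dx": -0.0347, "dy": -0.0162, "dz": 0, "rx": 0, "ry": 0, "rz": 0}, {"dx": -0.0347, "dy": -0.0162, "dz": 0, "rx": 0, "ry": 0, "rz": 0}, {"dx": -0.0347, "dy": -0.0162, "dz": 0, "rx": 0, "ry": 0, "rz": 0}, {"dx": -0.0347, "dy": -0.0162, "dz": 0, "rx": 0, "ry": 0, "rz": 0}, {"dx": -0.0347, "dy": -0.0162, "dz": 0, "rx": 0, "ry": 0, "rz": 0}], "gripper": 0, "grip_force": 60}}

```text
t: 0.52
tool_pos: [286.0, 380.5, 239.2]
eef_rot: [[-0.964, 0.265, -0.0], [0.265, 0.964, -0.0], [0.0, -0.0, -1.0]]
contact_force: [0.9, 1.2, 0.1]
gripper_width: 85.1
grip_force: 0.0
```

Request:
{"name": "move_arm", "arguments": {"plan": [{"dx": -0.0347, "dy": -0.0162, "dz": 0, "rx": 0, "ry": 0, "rz": 0}, {"dx": -0.0347, "dy": -0.0162, "dz": 0, "rx": 0, "ry": 0, "rz": 0}, {"dx": -0.0347, "dy": -0.0162, "dz": 0, "rx": 0, "ry": 0, "rz": 0}, {"dx": -0.0347, "dy": -0.0162, "dz": 0, "rx": 0, "ry": 0, "rz": 0}, {"dx": -0.0347, "dy": -0.0162, "dz": 0, "rx": 0, "ry": 0, "rz": 0}]}}

```text
t: 0.93
tool_pos: [432.0, 256.2, 239.2]
eef_rot: [[-0.964, 0.266, -0.0], [0.266, 0.964, -0.0], [0.0, -0.0, -1.0]]
contact_force: [1.0, 1.8, 0.7]
gripper_width: 85.4
grip_force: 0.0
```

Request:
{"name": "move_arm", "arguments": {"plan": [{"dx": 0, "dy": 0, "dz": 0, "rx": 0, "ry": 0, "rz": -4.9}, {"dx": 0, "dy": 0, "dz": 0.04, "rx": 0, "ry": 0, "rz": 0}, {"dx": 0, "dy": 0, "dz": 0.04, "rx": 0, "ry": 0, "rz": 0}, {"dx": 0, "dy": 0, "dz": 0.04, "rx": 0, "ry": 0, "rz": 0}, {"dx": 0, "dy": 0, "dz": 0, "rx": 0, "ry": 0, "rz": 0}]}}

```text
t: 1.35
tool_pos: [427.3, 256.2, 113.4]
eef_rot: [[-0.983, 0.183, -0.009], [0.183, 0.983, -0.004], [0.008, -0.005, -1.0]]
contact_force: [-1.2, -0.8, -1.2]
gripper_width: 85.4
grip_force: 0.0
```

Run:
```python
from h import *
s=env.state(); print(s["t"],s["tool_pos"].round(1),s["eef_rot"].round(3).tolist(),env.tcp_to_tips)
t=capture("top");i=capture("side")
a=t["color"][190:270,120:220,::-1];u,v=map(int,px(i,s["tool_pos"]));b=i["color"][v-45:v+55,u-50:u+50,::-1]
cv2.imwrite("pics/a1.png",np.hstack([cv2.resize(a,(500,400),interpolation=cv2.INTER_CUBIC)[:, 100:500],cv2.resize(b,(400,400),interpolation=cv2.INTER_CUBIC)])); print(u,v)
```

```text
1.35 [427.3 256.2 113.4] [[-0.983, 0.183, -0.009], [0.183, 0.983, -0.004], [0.008, -0.005, -1.0]] 8.0
202 129
```

View pics/a1.png

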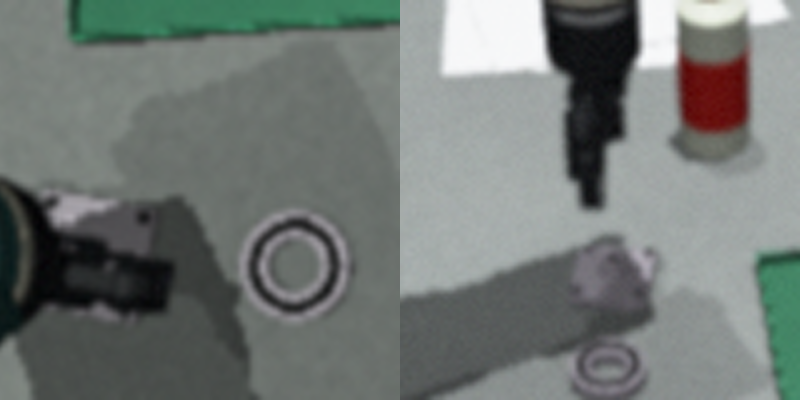

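The top crop shows the gripper over the hub, with the fingers straddling it in y. The side crop shows the fingertips slightly behind the TCP while open. I'll descend and feel for the bench.

Request:
{"name": "move_arm", "arguments": {"plan": [{"dx": 0, "dy": 0, "dz": 0.04, "rx": 0, "ry": 0, "rz": 0}, {"dx": 0, "dy": 0, "dz": 0.04, "rx": 0, "ry": 0, "rz": 0}, {"dx": 0, "dy": 0, "dz": 0.014, "rx": 0, "ry": 0, "rz": 0}, {"dx": 0, "dy": 0, "dz": 0, "rx": 0, "ry": 0, "rz": 0}, {"dx": 0, "dy": 0, "dz": 0, "rx": 0, "ry": 0, "rz": 0}]}}

```text
t: 1.87
tool_pos: [432.2, 258.4, 27.3]
eef_rot: [[-0.983, 0.182, 0.002], [0.182, 0.983, 0.001], [-0.002, 0.001, -1.0]]
contact_force: [0.3, 0.6, 0.8]
gripper_width: 85.1
grip_force: 0.0
```

Request:
{"name": "move_arm", "arguments": {"plan": [{"dx": 0, "dy": 0, "dz": 0.005, "rx": 0, "ry": 0, "rz": 0}, {"dx": 0, "dy": 0, "dz": 0.003, "rx": 0, "ry": 0, "rz": 0}, {"dx": 0, "dy": 0, "dz": 0.002, "rx": 0, "ry": 0, "rz": 0}, {"dx": 0, "dy": 0, "dz": 0, "rx": 0, "ry": 0, "rz": 0}]}}

```text
t: 2.2
tool_pos: [431.2, 257.9, 15.7]
eef_rot: [[-0.983, 0.182, 0.001], [0.182, 0.983, 0.0], [-0.001, 0.0, -1.0]]
contact_force: [0.3, -0.8, -0.3]
gripper_width: 85.5
grip_force: 0.0
```

Request:
{"name": "move_arm", "arguments": {"plan": [{"dx": 0, "dy": 0, "dz": 0.002, "rx": 0, "ry": 0, "rz": 0}, {"dx": 0, "dy": 0, "dz": 0.002, "rx": 0, "ry": 0, "rz": 0}, {"dx": 0, "dy": 0, "dz": 0.001, "rx": 0, "ry": 0, "rz": 0}, {"dx": 0, "dy": 0, "dz": 0, "rx": 0, "ry": 0, "rz": 0}]}}

```text
t: 2.53
tool_pos: [430.8, 257.8, 10.1]
eef_rot: [[-0.983, 0.182, -0.0], [0.182, 0.983, -0.0], [0.0, -0.0, -1.0]]
contact_force: [-0.1, -0.2, 0.3]
gripper_width: 85.3
grip_force: 0.0
```

Request:
{"name": "move_arm", "arguments": {"plan": [{"dx": 0, "dy": 0, "dz": 0.002, "rx": 0, "ry": 0, "rz": 0}, {"dx": 0, "dy": 0, "dz": 0.001, "rx": 0, "ry": 0, "rz": 0}, {"dx": 0, "dy": 0, "dz": 0.001, "rx": 0, "ry": 0, "rz": 0}, {"dx": 0, "dy": 0, "dz": 0, "rx": 0, "ry": 0, "rz": 0}]}}

```text
t: 2.87
tool_pos: [430.8, 257.7, 6.1]
eef_rot: [[-0.983, 0.182, -0.0], [0.182, 0.983, -0.0], [0.0, -0.0, -1.0]]
contact_force: [0.1, 0.7, -0.6]
gripper_width: 85.5
grip_force: 0.0
```

No contact at 6 mm, so the tips do stand back while open. I'll go 2 mm lower and close.

Request:
{"name": "move_arm", "arguments": {"plan": [{"dx": 0, "dy": 0, "dz": 0.002, "rx": 0, "ry": 0, "rz": 0}, {"dx": 0, "dy": 0, "dz": 0, "rx": 0, "ry": 0, "rz": 0}, {"dx": 0, "dy": 0, "dz": 0, "rx": 0, "ry": 0, "rz": 0}, {"dx": 0, "dy": 0, "dz": 0, "rx": 0, "ry": 0, "rz": 0}, {"dx": 0, "dy": 0, "dz": 0, "rx": 0, "ry": 0, "rz": 0}], "gripper": 1, "grip_force": 60}}

```text
t: 3.28
tool_pos: [431.1, 258.0, 4.5]
eef_rot: [[-0.983, 0.182, 0.0], [0.182, 0.983, 0.0], [-0.0, 0.001, -1.0]]
contact_force: [-0.6, 0.3, 6.5]
gripper_width: 64.6
grip_force: 66.2
```

Request:
{"name": "move_arm", "arguments": {"plan": [{"dx": 0, "dy": 0, "dz": 0, "rx": 0, "ry": 0, "rz": 0}, {"dx": 0, "dy": 0, "dz": 0, "rx": 0, "ry": 0, "rz": 0}, {"dx": 0, "dy": 0, "dz": 0, "rx": 0, "ry": 0, "rz": 0}, {"dx": 0, "dy": 0, "dz": 0, "rx": 0, "ry": 0, "rz": 0}]}}

```text
t: 3.62
tool_pos: [431.1, 258.0, 4.5]
eef_rot: [[-0.983, 0.182, 0.0], [0.182, 0.983, 0.0], [-0.0, 0.001, -1.0]]
contact_force: [-2.1, 1.4, 5.2]
gripper_width: 64.2
grip_force: 66.2
```

Gripped: the width reads 64.2 mm at 66 N. I'll lift, turn the tool square with the world, and carry the hub to the square tray.

Request:
{"name": "move_arm", "arguments": {"plan": [{"dx": 0, "dy": 0, "dz": -0.02, "rx": 0, "ry": 0, "rz": 0}, {"dx": 0, "dy": 0, "dz": -0.03, "rx": 0, "ry": 0, "rz": 0}, {"dx": 0, "dy": 0, "dz": -0.02, "rx": 0, "ry": 0, "rz": -5.25}, {"dx": 0, "dy": 0, "dz": 0, "rx": 0, "ry": 0, "rz": -5.25}, {"dx": 0, "dy": 0, "dz": 0, "rx": 0, "ry": 0, "rz": 0}]}}

```text
t: 4.03
tool_pos: [431.3, 257.9, 75.0]
eef_rot: [[-1.0, -0.004, 0.001], [-0.004, 1.0, 0.0], [-0.001, 0.0, -1.0]]
contact_force: [-0.1, 0.1, -4.6]
gripper_width: 64.3
grip_force: 71.1
```

Request:
{"name": "move_arm", "arguments": {"plan": [{"dx": -0.0137, "dy": -0.0352, "dz": 0, "rx": 0, "ry": 0, "rz": 0}, {"dx": -0.0137, "dy": -0.0352, "dz": 0, "rx": 0, "ry": 0, "rz": 0}, {"dx": -0.0137, "dy": -0.0352, "dz": 0, "rx": 0, "ry": 0, "rz": 0}, {"dx": -0.0137, "dy": -0.0352, "dz": 0, "rx": 0, "ry": 0, "rz": 0}, {"dx": -0.0137, "dy": -0.0352, "dz": 0, "rx": 0, "ry": 0, "rz": 0}]}}

```text
t: 4.45
tool_pos: [499.0, 80.1, 73.3]
eef_rot: [[-1.0, 0.003, -0.002], [0.003, 1.0, -0.0], [0.002, -0.0, -1.0]]
contact_force: [0.3, 1.2, -5.1]
gripper_width: 64.0
grip_force: 71.1
```

Request:
{"name": "move_arm", "arguments": {"plan": [{"dx": -0.0137, "dy": -0.0352, "dz": 0, "rx": 0, "ry": 0, "rz": 0}, {"dx": -0.0137, "dy": -0.0352, "dz": 0, "rx": 0, "ry": 0, "rz": 0}, {"dx": -0.0137, "dy": -0.0352, "dz": 0, "rx": 0, "ry": 0, "rz": 0}, {"dx": -0.0137, "dy": -0.0352, "dz": 0, "rx": 0, "ry": 0, "rz": 0}, {"dx": -0.0137, "dy": -0.0352, "dz": 0, "rx": 0, "ry": 0, "rz": 0}]}}

```text
t: 4.87
tool_pos: [567.5, -96.0, 73.1]
eef_rot: [[-1.0, 0.004, -0.002], [0.004, 1.0, 0.001], [0.002, 0.001, -1.0]]
contact_force: [0.7, -0.0, -3.9]
gripper_width: 63.7
grip_force: 71.1
```

Request:
{"name": "move_arm", "arguments": {"plan": [{"dx": -0.0137, "dy": -0.0352, "dz": 0, "rx": 0, "ry": 0, "rz": 0}, {"dx": 0, "dy": 0, "dz": 0, "rx": 0, "ry": 0, "rz": 0}, {"dx": 0, "dy": 0, "dz": 0, "rx": 0, "ry": 0, "rz": 0}, {"dx": 0, "dy": 0, "dz": 0, "rx": 0, "ry": 0, "rz": 0}]}}

```text
t: 5.2
tool_pos: [580.7, -129.1, 73.1]
eef_rot: [[-1.0, 0.003, -0.002], [0.003, 1.0, 0.001], [0.002, 0.001, -1.0]]
contact_force: [0.3, 0.6, -4.0]
gripper_width: 64.0
grip_force: 71.1
```

Request:
{"name": "move_arm", "arguments": {"plan": [{"dx": 0, "dy": 0, "dz": 0.035, "rx": 0, "ry": 0, "rz": 0}, {"dx": 0, "dy": 0, "dz": 0.02, "rx": 0, "ry": 0, "rz": 0}, {"dx": 0, "dy": 0, "dz": 0.008, "rx": 0, "ry": 0, "rz": 0}, {"dx": 0, "dy": 0, "dz": 0, "rx": 0, "ry": 0, "rz": 0}, {"dx": 0, "dy": 0, "dz": 0, "rx": 0, "ry": 0, "rz": 0}]}}

```text
t: 5.62
tool_pos: [581.5, -128.7, 11.7]
eef_rot: [[-1.0, -0.0, -0.0], [-0.0, 1.0, 0.0], [0.0, 0.0, -1.0]]
contact_force: [0.4, -0.1, -4.6]
gripper_width: 64.2
grip_force: 71.1
```

Request:
{"name": "move_arm", "arguments": {"plan": [{"dx": 0, "dy": 0, "dz": 0.001, "rx": 0, "ry": 0, "rz": 0}, {"dx": 0, "dy": 0, "dz": 0.001, "rx": 0, "ry": 0, "rz": 0}, {"dx": 0, "dy": 0, "dz": 0, "rx": 0, "ry": 0, "rz": 0}]}}

```text
t: 5.87
tool_pos: [582.1, -129.4, 10.0]
eef_rot: [[-1.0, 0.0, 0.001], [0.0, 1.0, -0.0], [-0.001, -0.0, -1.0]]
contact_force: [0.6, -0.0, -5.3]
gripper_width: 64.4
grip_force: 71.1
```

Request:
{"name": "move_arm", "arguments": {"plan": [{"dx": 0, "dy": 0, "dz": 0.001, "rx": 0, "ry": 0, "rz": 0}, {"dx": 0, "dy": 0, "dz": 0.001, "rx": 0, "ry": 0, "rz": 0}, {"dx": 0, "dy": 0, "dz": 0, "rx": 0, "ry": 0, "rz": 0}]}}

```text
t: 6.12
tool_pos: [581.8, -129.5, 7.6]
eef_rot: [[-1.0, 0.0, 0.001], [0.0, 1.0, -0.0], [-0.001, -0.0, -1.0]]
contact_force: [-0.6, -0.0, 0.2]
gripper_width: 64.1
grip_force: 71.5
```

Request:
{"name": "move_arm", "arguments": {"plan": [{"dx": 0, "dy": 0, "dz": 0.001, "rx": 0, "ry": 0, "rz": 0}, {"dx": 0, "dy": 0, "dz": 0, "rx": 0, "ry": 0, "rz": 0}]}}

```text
t: 6.28
tool_pos: [581.9, -129.5, 7.6]
eef_rot: [[-1.0, 0.0, 0.001], [0.0, 1.0, -0.0], [-0.001, -0.0, -1.0]]
contact_force: [-5.8, 1.7, 17.2]
gripper_width: 64.2
grip_force: 73.5
```

The hub is on the floor. I'll release, rise, and move toward the large bearing at (425.5,142.8).

Request:
{"name": "move_arm", "arguments": {"plan": [{"dx": 0, "dy": 0, "dz": -0.001, "rx": 0, "ry": 0, "rz": 0}, {"dx": 0, "dy": 0, "dz": 0, "rx": 0, "ry": 0, "rz": 0}, {"dx": 0, "dy": 0, "dz": 0, "rx": 0, "ry": 0, "rz": 0}, {"dx": 0, "dy": 0, "dz": 0, "rx": 0, "ry": 0, "rz": 0}, {"dx": 0, "dy": 0, "dz": 0, "rx": 0, "ry": 0, "rz": 0}], "gripper": 0}}

```text
t: 6.7
tool_pos: [581.7, -129.4, 7.2]
eef_rot: [[-1.0, -0.0, -0.0], [-0.0, 1.0, 0.0], [0.0, 0.0, -1.0]]
contact_force: [-0.3, 0.2, 0.7]
gripper_width: 85.6
grip_force: 0.0
```

Request:
{"name": "move_arm", "arguments": {"plan": [{"dx": 0, "dy": 0, "dz": -0.01, "rx": 0, "ry": 0, "rz": 0}, {"dx": 0, "dy": 0, "dz": -0.04, "rx": 0, "ry": 0, "rz": 0}, {"dx": 0, "dy": 0, "dz": -0.04, "rx": 0, "ry": 0, "rz": 0}, {"dx": 0, "dy": 0, "dz": 0, "rx": 0, "ry": 0, "rz": 0}]}}

```text
t: 7.03
tool_pos: [584.4, -130.4, 104.7]
eef_rot: [[-1.0, -0.0, 0.008], [-0.0, 1.0, -0.003], [-0.008, -0.003, -1.0]]
contact_force: [0.6, -0.7, 1.4]
gripper_width: 85.3
grip_force: 0.0
```

Request:
{"name": "move_arm", "arguments": {"plan": [{"dx": 0.0195, "dy": 0.034, "dz": 0, "rx": 0, "ry": 0, "rz": 0}, {"dx": 0.0195, "dy": 0.034, "dz": 0, "rx": 0, "ry": 0, "rz": 0}, {"dx": 0.0195, "dy": 0.034, "dz": 0, "rx": 0, "ry": 0, "rz": 0}, {"dx": 0.0195, "dy": 0.034, "dz": 0, "rx": 0, "ry": 0, "rz": 0}, {"dx": 0.0195, "dy": 0.034, "dz": 0, "rx": 0, "ry": 0, "rz": 0}]}}

```text
t: 7.45
tool_pos: [483.1, 41.8, 98.0]
eef_rot: [[-1.0, 0.001, 0.001], [0.001, 1.0, -0.0], [-0.001, -0.0, -1.0]]
contact_force: [0.8, 0.2, 0.0]
gripper_width: 85.7
grip_force: 0.0
```

Request:
{"name": "move_arm", "arguments": {"plan": [{"dx": 0.0195, "dy": 0.034, "dz": 0, "rx": 0, "ry": 0, "rz": 0}, {"dx": 0.0195, "dy": 0.034, "dz": 0, "rx": 0, "ry": 0, "rz": 0}, {"dx": 0.0195, "dy": 0.034, "dz": 0, "rx": 0, "ry": 0, "rz": 0}, {"dx": 0, "dy": 0, "dz": 0.04, "rx": 0, "ry": 0, "rz": 0}, {"dx": 0, "dy": 0, "dz": 0.02, "rx": 0, "ry": 0, "rz": 0}]}}

```text
t: 7.87
tool_pos: [424.6, 144.4, 36.6]
eef_rot: [[-1.0, -0.004, 0.001], [-0.004, 1.0, 0.0], [-0.001, 0.0, -1.0]]
contact_force: [-0.8, -0.5, -0.1]
gripper_width: 85.7
grip_force: 0.0
```

Run:
```python
from h import *
s=env.state(); print(s["t"],s["tool_pos"].round(1))
t=capture("top"); np.savez("top1.npz",**t)
a=t["color"][140:215,260:335,::-1];b=t["color"][200:275,160:235,::-1]
cv2.imwrite("pics/a2.png",np.hstack([cv2.resize(k,(400,400),interpolation=cv2.INTER_CUBIC) for k in(a,b)]))
```

```text
7.8667 [424.6 144.4  36.6]
```

View pics/a2.png

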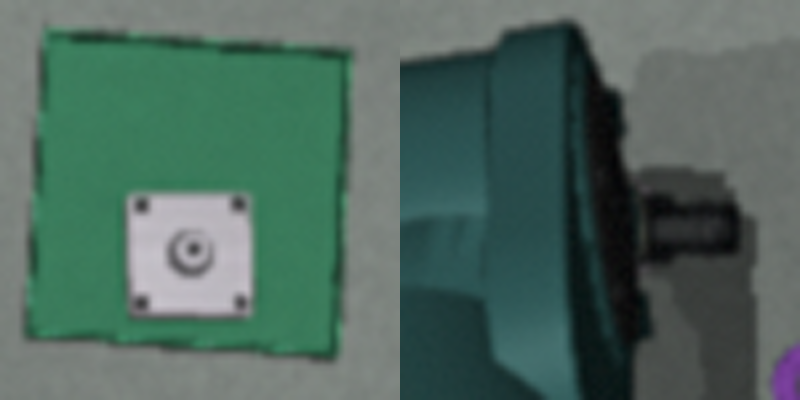

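The left crop shows the hub flat in the square tray, its flange centre at crop (190,255). In the right crop the arm hides the large bearing. I'll convert the hub centre, lower onto the bearing and grip it.

Run:
```python
from h import *
c=np.load("top1.npz"); k=400/75
for u,v,z in[(190,255,17),(191,252,31)]: print(w(c,(u+.5)/k-.5+260,(v+.5)/k-.5+140,z).round(1))
```

```text
[ 579.3 -131.1]
[ 578.8 -129.8]
```

Request:
{"name": "move_arm", "arguments": {"plan": [{"dx": 0, "dy": 0, "dz": 0.025, "rx": 0, "ry": 0, "rz": 0}, {"dx": 0, "dy": 0, "dz": 0.007, "rx": 0, "ry": 0, "rz": 0}, {"dx": 0, "dy": 0, "dz": 0, "rx": 0, "ry": 0, "rz": 0}, {"dx": 0, "dy": 0, "dz": 0, "rx": 0, "ry": 0, "rz": 0}]}}

```text
t: 8.25
tool_pos: [426.0, 142.4, 6.1]
eef_rot: [[-1.0, 0.001, -0.0], [0.001, 1.0, -0.0], [0.0, -0.0, -1.0]]
contact_force: [0.5, 1.1, 0.3]
gripper_width: 85.2
grip_force: 0.0
```

Request:
{"name": "move_arm", "arguments": {"plan": [{"dx": 0, "dy": 0, "dz": 0, "rx": 0, "ry": 0, "rz": 0}, {"dx": 0, "dy": 0, "dz": 0, "rx": 0, "ry": 0, "rz": 0}, {"dx": 0, "dy": 0, "dz": 0, "rx": 0, "ry": 0, "rz": 0}, {"dx": 0, "dy": 0, "dz": 0, "rx": 0, "ry": 0, "rz": 0}, {"dx": 0, "dy": 0, "dz": 0, "rx": 0, "ry": 0, "rz": 0}], "gripper": 1, "grip_force": 50}}

```text
t: 8.67
tool_pos: [426.5, 142.6, 6.8]
eef_rot: [[-1.0, 0.0, 0.002], [0.0, 1.0, 0.0], [-0.002, 0.0, -1.0]]
contact_force: [-4.5, -1.6, 20.3]
gripper_width: 60.3
grip_force: 49.1
```

Request:
{"name": "move_arm", "arguments": {"plan": [{"dx": 0, "dy": 0, "dz": 0, "rx": 0, "ry": 0, "rz": 0}, {"dx": 0, "dy": 0, "dz": 0, "rx": 0, "ry": 0, "rz": 0}, {"dx": 0, "dy": 0, "dz": 0, "rx": 0, "ry": 0, "rz": 0}]}}

```text
t: 8.92
tool_pos: [426.5, 142.7, 6.8]
eef_rot: [[-1.0, 0.0, 0.002], [0.0, 1.0, 0.0], [-0.002, 0.0, -1.0]]
contact_force: [-4.5, -0.4, 20.6]
gripper_width: 60.1
grip_force: 49.1
```

Gripped at 60.1 mm. I'll lift it, carry it over the hub at x 580.5, y -129.5, and lower it.

Request:
{"name": "move_arm", "arguments": {"plan": [{"dx": 0, "dy": 0, "dz": -0.01, "rx": 0, "ry": 0, "rz": 0}, {"dx": 0, "dy": 0, "dz": -0.03, "rx": 0, "ry": 0, "rz": 0}, {"dx": 0, "dy": 0, "dz": -0.02, "rx": 0, "ry": 0, "rz": 0}, {"dx": -0.0193, "dy": -0.034, "dz": 0, "rx": 0, "ry": 0, "rz": 0}, {"dx": -0.0193, "dy": -0.034, "dz": 0, "rx": 0, "ry": 0, "rz": 0}]}}

```text
t: 9.33
tool_pos: [465.1, 74.8, 67.3]
eef_rot: [[-1.0, -0.004, 0.003], [-0.004, 1.0, 0.0], [-0.003, 0.0, -1.0]]
contact_force: [1.4, 0.7, -2.3]
gripper_width: 60.1
grip_force: 55.0
```

Request:
{"name": "move_arm", "arguments": {"plan": [{"dx": -0.0193, "dy": -0.034, "dz": 0, "rx": 0, "ry": 0, "rz": 0}, {"dx": -0.0193, "dy": -0.034, "dz": 0, "rx": 0, "ry": 0, "rz": 0}, {"dx": -0.0193, "dy": -0.034, "dz": 0, "rx": 0, "ry": 0, "rz": 0}, {"dx": -0.0193, "dy": -0.034, "dz": 0, "rx": 0, "ry": 0, "rz": 0}, {"dx": -0.0193, "dy": -0.034, "dz": 0, "rx": 0, "ry": 0, "rz": 0}]}}

```text
t: 9.75
tool_pos: [561.4, -97.5, 66.0]
eef_rot: [[-1.0, 0.0, 0.001], [0.0, 1.0, -0.0], [-0.001, -0.0, -1.0]]
contact_force: [0.8, 1.0, -1.4]
gripper_width: 60.1
grip_force: 55.0
```

Request:
{"name": "move_arm", "arguments": {"plan": [{"dx": -0.0193, "dy": -0.034, "dz": 0, "rx": 0, "ry": 0, "rz": 0}, {"dx": 0, "dy": 0, "dz": 0, "rx": 0, "ry": 0, "rz": 0}, {"dx": 0, "dy": 0, "dz": 0, "rx": 0, "ry": 0, "rz": 0}, {"dx": 0, "dy": 0, "dz": 0, "rx": 0, "ry": 0, "rz": 0}]}}

```text
t: 10.08
tool_pos: [579.6, -129.3, 65.5]
eef_rot: [[-1.0, 0.0, -0.0], [0.0, 1.0, 0.0], [0.0, 0.0, -1.0]]
contact_force: [0.4, 0.5, -1.7]
gripper_width: 60.1
grip_force: 55.1
```

Run:
```python
from h import *
s=env.state(); print(s["t"],s["tool_pos"].round(1))
i=capture("side"); u,v=map(int,px(i,s["tool_pos"])); b=i["color"][v-35:v+35,u-45:u+45,::-1]
cv2.imwrite("pics/a3.png",cv2.resize(b,(771,600),interpolation=cv2.INTER_CUBIC))
```

```text
10.0833 [ 579.6 -129.3   65.5]
```

View pics/a3.png

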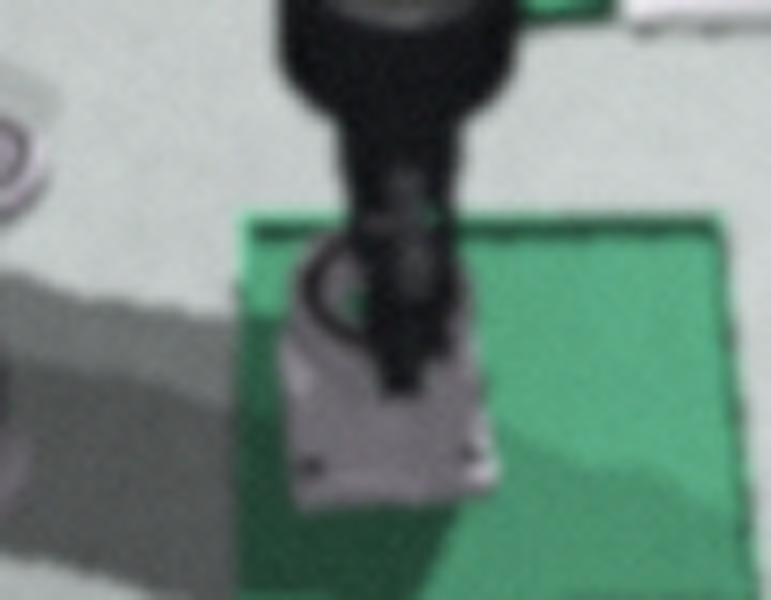

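The side view shows the bearing held level above the hub. Its rim runs from about x=290 to 470 in the crop, and the flange's near edge from 297 to 495 at row ~490. I'll check the relative x numerically.

Run:
```python
from h import *
s=env.state(); i=capture("side"); u,v=map(int,px(i,s["tool_pos"])); k=600/70
f=lambda p:tuple(int((a-b+.5)*k) for a,b in zip(px(i,p),(u-45,v-35)))
for x in(576,580): print("bearing L,R top, L,R bottom",[f((x+d,-129.3,z)) for z in(75,59) for d in(-31,31)])
for x in(578,582): print("flange near L,R top; far L,R top",[f((x+d,-129.3+e,17)) for e in(-33,33) for d in(-33,33)])
print("tray near L,R",[f((614+.997*a-.078*b,-132-.078*a-.997*b,15)) for a,b in((-85,-85),(85,-85))])
```

```text
bearing L,R top, L,R bottom [(288, 298), (480, 286), (288, 329), (478, 318)]
bearing L,R top, L,R bottom [(301, 297), (492, 286), (300, 329), (490, 317)]
flange near L,R top; far L,R top [(296, 489), (496, 477), (280, 333), (474, 322)]
flange near L,R top; far L,R top [(308, 488), (508, 476), (292, 333), (486, 321)]
tray near L,R [(242, 215), (731, 216)]
```

The bearing sits about 2 mm short of the hub in x. I'll shift +2 mm and lower.

Request:
{"name": "move_arm", "arguments": {"plan": [{"dx": -0.002, "dy": 0, "dz": 0.02, "rx": 0, "ry": 0, "rz": 0}, {"dx": 0, "dy": 0, "dz": 0.01, "rx": 0, "ry": 0, "rz": 0}, {"dx": 0, "dy": 0, "dz": 0.004, "rx": 0, "ry": 0, "rz": 0}, {"dx": 0, "dy": 0, "dz": 0, "rx": 0, "ry": 0, "rz": 0}, {"dx": 0, "dy": 0, "dz": 0, "rx": 0, "ry": 0, "rz": 0}]}}

```text
t: 10.6
tool_pos: [581.9, -129.0, 31.5]
eef_rot: [[-1.0, -0.0, -0.0], [-0.0, 1.0, 0.0], [0.0, 0.0, -1.0]]
contact_force: [-0.2, -0.9, -1.5]
gripper_width: 60.3
grip_force: 55.1
```

Request:
{"name": "move_arm", "arguments": {"plan": [{"dx": 0, "dy": 0, "dz": 0.002, "rx": 0, "ry": 0, "rz": 0}, {"dx": 0, "dy": 0, "dz": 0.002, "rx": 0, "ry": 0, "rz": 0}, {"dx": 0, "dy": 0, "dz": 0, "rx": 0, "ry": 0, "rz": 0}]}}

```text
t: 10.85
tool_pos: [582.0, -129.4, 27.3]
eef_rot: [[-1.0, 0.0, 0.0], [0.0, 1.0, -0.0], [-0.0, -0.0, -1.0]]
contact_force: [0.3, 0.1, -2.3]
gripper_width: 60.3
grip_force: 55.1
```

Request:
{"name": "move_arm", "arguments": {"plan": [{"dx": 0, "dy": 0, "dz": 0.001, "rx": 0, "ry": 0, "rz": 0}, {"dx": 0, "dy": 0, "dz": 0.001, "rx": 0, "ry": 0, "rz": 0}, {"dx": 0, "dy": 0, "dz": 0, "rx": 0, "ry": 0, "rz": 0}]}}

```text
t: 11.1
tool_pos: [582.0, -129.4, 25.2]
eef_rot: [[-1.0, 0.0, -0.0], [0.0, 1.0, 0.0], [0.0, 0.0, -1.0]]
contact_force: [-0.4, 0.3, -1.2]
gripper_width: 60.0
grip_force: 55.1
```

Request:
{"name": "move_arm", "arguments": {"plan": [{"dx": 0, "dy": 0, "dz": 0.001, "rx": 0, "ry": 0, "rz": 0}, {"dx": 0, "dy": 0, "dz": 0.0005, "rx": 0, "ry": 0, "rz": 0}, {"dx": 0, "dy": 0, "dz": 0, "rx": 0, "ry": 0, "rz": 0}]}}

```text
t: 11.35
tool_pos: [582.1, -129.4, 24.1]
eef_rot: [[-1.0, 0.0, 0.0], [0.0, 1.0, -0.0], [-0.0, -0.0, -1.0]]
contact_force: [-0.9, 0.6, 3.5]
gripper_width: 60.4
grip_force: 55.5
```

Request:
{"name": "move_arm", "arguments": {"plan": [{"dx": 0, "dy": 0, "dz": 0, "rx": 0, "ry": 0, "rz": 0}, {"dx": 0, "dy": 0, "dz": 0, "rx": 0, "ry": 0, "rz": 0}, {"dx": 0, "dy": 0, "dz": 0, "rx": 0, "ry": 0, "rz": 0}, {"dx": 0, "dy": 0, "dz": 0, "rx": 0, "ry": 0, "rz": 0}], "gripper": 0}}

```text
t: 11.68
tool_pos: [582.1, -129.4, 23.8]
eef_rot: [[-1.0, 0.0, 0.0], [0.0, 1.0, -0.0], [-0.0, -0.0, -1.0]]
contact_force: [-0.9, 0.2, -0.4]
gripper_width: 85.4
grip_force: 0.0
```

Request:
{"name": "move_arm", "arguments": {"plan": [{"dx": 0, "dy": 0, "dz": -0.01, "rx": 0, "ry": 0, "rz": 0}, {"dx": 0, "dy": 0, "dz": -0.04, "rx": 0, "ry": 0, "rz": 0}, {"dx": 0, "dy": 0, "dz": -0.02, "rx": 0, "ry": 0, "rz": 0}, {"dx": 0, "dy": 0, "dz": 0, "rx": 0, "ry": 0, "rz": 0}]}}

```text
t: 12.02
tool_pos: [584.1, -130.1, 98.8]
eef_rot: [[-1.0, -0.0, 0.006], [-0.0, 1.0, -0.002], [-0.006, -0.002, -1.0]]
contact_force: [0.2, -0.2, 0.0]
gripper_width: 85.6
grip_force: 0.0
```

Request:
{"name": "move_arm", "arguments": {"plan": [{"dx": 0.0268, "dy": 0.0242, "dz": 0, "rx": 0, "ry": 0, "rz": 0}, {"dx": 0.0268, "dy": 0.0242, "dz": 0, "rx": 0, "ry": 0, "rz": 0}, {"dx": 0.0268, "dy": 0.0242, "dz": 0, "rx": 0, "ry": 0, "rz": 0}, {"dx": 0.0268, "dy": 0.0242, "dz": 0, "rx": 0, "ry": 0, "rz": 0}, {"dx": 0.0268, "dy": 0.0242, "dz": 0, "rx": 0, "ry": 0, "rz": 0}]}}

```text
t: 12.43
tool_pos: [446.5, -7.5, 94.0]
eef_rot: [[-1.0, 0.0, 0.0], [0.0, 1.0, 0.0], [-0.0, 0.0, -1.0]]
contact_force: [1.6, 1.3, -0.1]
gripper_width: 85.6
grip_force: 0.0
```

Request:
{"name": "move_arm", "arguments": {"plan": [{"dx": 0, "dy": 0, "dz": 0.04, "rx": 0, "ry": 0, "rz": 0}, {"dx": 0, "dy": 0, "dz": 0.01, "rx": 0, "ry": 0, "rz": 0}, {"dx": 0, "dy": 0, "dz": 0, "rx": 0, "ry": 0, "rz": 0}, {"dx": 0, "dy": 0, "dz": 0, "rx": 0, "ry": 0, "rz": 0}]}}

```text
t: 12.77
tool_pos: [448.0, -8.4, 44.1]
eef_rot: [[-1.0, -0.0, -0.001], [-0.0, 1.0, 0.0], [0.001, 0.0, -1.0]]
contact_force: [-0.2, 0.1, 0.2]
gripper_width: 85.5
grip_force: 0.0
```

Run:
```python
from h import *
s=env.state(); print(s["t"],s["tool_pos"].round(1))
t=capture("top"); a=t["color"][140:215,260:335,::-1]
i=capture("side"); b=i["color"][190:290,165:315,::-1]
cv2.imwrite("pics/a4.png",np.hstack([cv2.resize(a,(320,320),interpolation=cv2.INTER_CUBIC),cv2.resize(b,(480,320),interpolation=cv2.INTER_CUBIC)]))
```

```text
12.7667 [448.   -8.4  44.1]
```

View pics/a4.png

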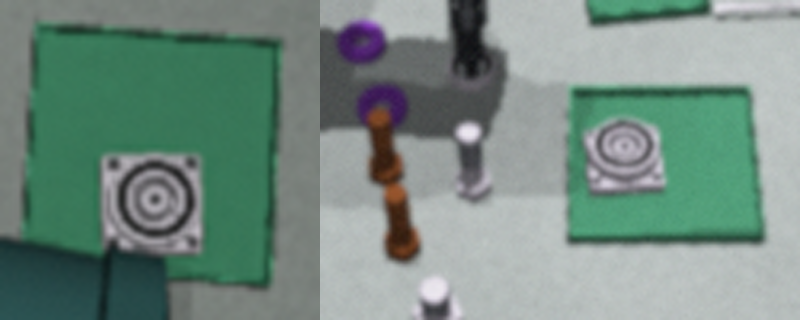

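The bearing lies flat and centred on the hub, concentric with it in the top crop at (154,200) and flat in the side crop. Next is the small bearing.

Request:
{"name": "move_arm", "arguments": {"plan": [{"dx": 0, "dy": 0, "dz": 0.025, "rx": 0, "ry": 0, "rz": 0}, {"dx": 0, "dy": 0, "dz": 0.01, "rx": 0, "ry": 0, "rz": 0}, {"dx": 0, "dy": 0, "dz": 0, "rx": 0, "ry": 0, "rz": 0}, {"dx": 0, "dy": 0, "dz": 0, "rx": 0, "ry": 0, "rz": 0}]}}

```text
t: 13.2
tool_pos: [448.4, -8.6, 9.3]
eef_rot: [[-1.0, 0.0, 0.0], [0.0, 1.0, 0.0], [-0.0, 0.0, -1.0]]
contact_force: [-0.3, 0.9, -0.2]
gripper_width: 85.3
grip_force: 0.0
```

Request:
{"name": "move_arm", "arguments": {"plan": [{"dx": 0, "dy": 0, "dz": 0, "rx": 0, "ry": 0, "rz": 0}, {"dx": 0, "dy": 0, "dz": 0, "rx": 0, "ry": 0, "rz": 0}, {"dx": 0, "dy": 0, "dz": 0, "rx": 0, "ry": 0, "rz": 0}, {"dx": 0, "dy": 0, "dz": 0, "rx": 0, "ry": 0, "rz": 0}, {"dx": 0, "dy": 0, "dz": 0, "rx": 0, "ry": 0, "rz": 0}], "gripper": 1, "grip_force": 40}}

```text
t: 13.62
tool_pos: [448.6, -8.5, 9.8]
eef_rot: [[-1.0, 0.0, 0.002], [0.0, 1.0, -0.0], [-0.002, -0.0, -1.0]]
contact_force: [-2.9, 1.0, 18.1]
gripper_width: 45.8
grip_force: 38.1
```

Request:
{"name": "move_arm", "arguments": {"plan": [{"dx": 0, "dy": 0, "dz": 0, "rx": 0, "ry": 0, "rz": 0}, {"dx": 0, "dy": 0, "dz": 0, "rx": 0, "ry": 0, "rz": 0}, {"dx": 0, "dy": 0, "dz": 0, "rx": 0, "ry": 0, "rz": 0}, {"dx": 0, "dy": 0, "dz": 0, "rx": 0, "ry": 0, "rz": 0}]}}

```text
t: 13.95
tool_pos: [448.6, -8.5, 9.8]
eef_rot: [[-1.0, 0.0, 0.002], [0.0, 1.0, -0.0], [-0.002, -0.0, -1.0]]
contact_force: [-3.4, 0.8, 16.9]
gripper_width: 45.6
grip_force: 38.1
```

Request:
{"name": "move_arm", "arguments": {"plan": [{"dx": 0, "dy": 0, "dz": -0.01, "rx": 0, "ry": 0, "rz": 0}, {"dx": 0, "dy": 0, "dz": -0.03, "rx": 0, "ry": 0, "rz": 0}, {"dx": 0, "dy": 0, "dz": -0.02, "rx": 0, "ry": 0, "rz": 0}, {"dx": -0.0237, "dy": 0.0306, "dz": 0, "rx": 0, "ry": 0, "rz": 0}, {"dx": -0.0237, "dy": 0.0306, "dz": 0, "rx": 0, "ry": 0, "rz": 0}]}}

```text
t: 14.37
tool_pos: [496.5, 52.7, 70.6]
eef_rot: [[-1.0, 0.003, 0.003], [0.003, 1.0, -0.0], [-0.003, -0.0, -1.0]]
contact_force: [0.5, -0.7, -1.6]
gripper_width: 45.1
grip_force: 41.5
```

Request:
{"name": "move_arm", "arguments": {"plan": [{"dx": -0.0237, "dy": 0.0306, "dz": 0, "rx": 0, "ry": 0, "rz": 0}, {"dx": -0.0237, "dy": 0.0306, "dz": 0, "rx": 0, "ry": 0, "rz": 0}, {"dx": -0.0237, "dy": 0.0306, "dz": 0, "rx": 0, "ry": 0, "rz": 0}, {"dx": -0.0237, "dy": 0.0306, "dz": 0, "rx": 0, "ry": 0, "rz": 0}, {"dx": -0.0237, "dy": 0.0306, "dz": 0, "rx": 0, "ry": 0, "rz": 0}]}}

```text
t: 14.78
tool_pos: [614.7, 207.6, 69.0]
eef_rot: [[-1.0, -0.0, 0.0], [-0.0, 1.0, -0.0], [-0.0, -0.0, -1.0]]
contact_force: [1.4, -0.4, -0.8]
gripper_width: 45.3
grip_force: 41.5
```

Request:
{"name": "move_arm", "arguments": {"plan": [{"dx": 0, "dy": 0, "dz": 0.03, "rx": 0, "ry": 0, "rz": 0}, {"dx": 0, "dy": 0, "dz": 0.02, "rx": 0, "ry": 0, "rz": 0}, {"dx": 0, "dy": 0, "dz": 0, "rx": 0, "ry": 0, "rz": 0}, {"dx": 0, "dy": 0, "dz": 0, "rx": 0, "ry": 0, "rz": 0}]}}

```text
t: 15.12
tool_pos: [613.1, 205.6, 18.4]
eef_rot: [[-1.0, -0.0, -0.002], [-0.0, 1.0, -0.0], [0.002, -0.0, -1.0]]
contact_force: [0.5, -0.3, -1.0]
gripper_width: 45.2
grip_force: 41.5
```

Request:
{"name": "move_arm", "arguments": {"plan": [{"dx": 0, "dy": 0, "dz": 0.003, "rx": 0, "ry": 0, "rz": 0}, {"dx": 0, "dy": 0, "dz": 0.001, "rx": 0, "ry": 0, "rz": 0}, {"dx": 0, "dy": 0, "dz": 0, "rx": 0, "ry": 0, "rz": 0}]}}

```text
t: 15.37
tool_pos: [614.4, 205.6, 15.8]
eef_rot: [[-1.0, 0.0, 0.001], [0.0, 1.0, 0.0], [-0.001, 0.0, -1.0]]
contact_force: [-0.2, -0.2, -1.4]
gripper_width: 45.7
grip_force: 41.5
```

Request:
{"name": "move_arm", "arguments": {"plan": [{"dx": 0, "dy": 0, "dz": 0.001, "rx": 0, "ry": 0, "rz": 0}, {"dx": 0, "dy": 0, "dz": 0, "rx": 0, "ry": 0, "rz": 0}]}}

```text
t: 15.53
tool_pos: [614.1, 205.7, 14.3]
eef_rot: [[-1.0, 0.0, 0.001], [0.0, 1.0, 0.0], [-0.001, 0.0, -1.0]]
contact_force: [0.3, 0.1, -0.7]
gripper_width: 45.3
grip_force: 41.5
```

Request:
{"name": "move_arm", "arguments": {"plan": [{"dx": 0, "dy": 0, "dz": 0.001, "rx": 0, "ry": 0, "rz": 0}, {"dx": 0, "dy": 0, "dz": 0.0005, "rx": 0, "ry": 0, "rz": 0}, {"dx": 0, "dy": 0, "dz": 0, "rx": 0, "ry": 0, "rz": 0}]}}

```text
t: 15.78
tool_pos: [614.2, 205.8, 13.0]
eef_rot: [[-1.0, 0.0, 0.001], [0.0, 1.0, 0.0], [-0.001, 0.0, -1.0]]
contact_force: [-1.6, -1.2, 7.7]
gripper_width: 45.3
grip_force: 42.3
```

Request:
{"name": "move_arm", "arguments": {"plan": [{"dx": 0, "dy": 0, "dz": 0, "rx": 0, "ry": 0, "rz": 0}, {"dx": 0, "dy": 0, "dz": 0, "rx": 0, "ry": 0, "rz": 0}, {"dx": 0, "dy": 0, "dz": 0, "rx": 0, "ry": 0, "rz": 0}, {"dx": 0, "dy": 0, "dz": 0, "rx": 0, "ry": 0, "rz": 0}], "gripper": 0}}

```text
t: 16.12
tool_pos: [614.0, 205.8, 12.2]
eef_rot: [[-1.0, -0.0, -0.0], [-0.0, 1.0, 0.0], [0.0, 0.0, -1.0]]
contact_force: [0.9, -0.1, 0.1]
gripper_width: 85.4
grip_force: 0.0
```

Request:
{"name": "move_arm", "arguments": {"plan": [{"dx": 0, "dy": 0, "dz": -0.02, "rx": 0, "ry": 0, "rz": 0}, {"dx": 0, "dy": 0, "dz": -0.04, "rx": 0, "ry": 0, "rz": 0}, {"dx": 0, "dy": 0, "dz": -0.04, "rx": 0, "ry": 0, "rz": 0}, {"dx": 0, "dy": 0, "dz": -0.03, "rx": 0, "ry": 0, "rz": 0}, {"dx": 0, "dy": 0, "dz": 0, "rx": 0, "ry": 0, "rz": 0}]}}

```text
t: 16.53
tool_pos: [616.3, 206.3, 148.7]
eef_rot: [[-1.0, -0.0, 0.008], [-0.0, 1.0, 0.002], [-0.008, 0.002, -1.0]]
contact_force: [-0.4, -0.4, 0.7]
gripper_width: 85.4
grip_force: 0.0
```

Request:
{"name": "move_arm", "arguments": {"plan": [{"dx": 0.0169, "dy": -0.0347, "dz": 0, "rx": 0, "ry": 0, "rz": 0}, {"dx": 0.0169, "dy": -0.0347, "dz": 0, "rx": 0, "ry": 0, "rz": 0}, {"dx": 0.0169, "dy": -0.0347, "dz": 0, "rx": 0, "ry": 0, "rz": 0}, {"dx": 0.0169, "dy": -0.0347, "dz": 0, "rx": 0, "ry": 0, "rz": 0}, {"dx": 0.0169, "dy": -0.0347, "dz": 0, "rx": 0, "ry": 0, "rz": 0}]}}

```text
t: 16.95
tool_pos: [528.3, 31.1, 142.2]
eef_rot: [[-1.0, -0.0, 0.0], [-0.0, 1.0, -0.0], [-0.0, -0.0, -1.0]]
contact_force: [-0.1, 0.1, -0.1]
gripper_width: 85.5
grip_force: 0.0
```

Request:
{"name": "move_arm", "arguments": {"plan": [{"dx": 0.0169, "dy": -0.0347, "dz": 0, "rx": 0, "ry": 0, "rz": 0}, {"dx": 0.0169, "dy": -0.0347, "dz": 0, "rx": 0, "ry": 0, "rz": 0}, {"dx": 0.0169, "dy": -0.0347, "dz": 0, "rx": 0, "ry": 0, "rz": 0}, {"dx": 0.0169, "dy": -0.0347, "dz": 0, "rx": 0, "ry": 0, "rz": 0}, {"dx": 0.0169, "dy": -0.0347, "dz": 0, "rx": 0, "ry": 0, "rz": 0}]}}

```text
t: 17.37
tool_pos: [443.8, -142.5, 142.4]
eef_rot: [[-1.0, -0.0, 0.0], [-0.0, 1.0, -0.0], [-0.0, -0.0, -1.0]]
contact_force: [1.2, 0.1, 0.4]
gripper_width: 85.7
grip_force: 0.0
```

Request:
{"name": "move_arm", "arguments": {"plan": [{"dx": 0, "dy": 0, "dz": 0, "rx": 0, "ry": 0, "rz": 0}, {"dx": 0, "dy": 0, "dz": 0, "rx": 0, "ry": 0, "rz": 0}, {"dx": 0, "dy": 0, "dz": 0.03, "rx": 0, "ry": 0, "rz": 0}, {"dx": 0, "dy": 0, "dz": 0, "rx": 0, "ry": 0, "rz": 0}]}}

```text
t: 17.7
tool_pos: [443.8, -139.9, 109.4]
eef_rot: [[-1.0, -0.0, -0.003], [-0.0, 1.0, 0.002], [0.003, 0.002, -1.0]]
contact_force: [-1.4, 0.7, -0.5]
gripper_width: 85.4
grip_force: 0.0
```

Run:
```python
from h import *
s=env.state(); print(s["t"],s["tool_pos"].round(1))
t=capture("top"); a=t["color"][130:255,150:370,::-1]
i=capture("side"); u,v=map(int,px(i,(445,-141,60))); b=i["color"][v-40:v+40,u-40:u+40,::-1]
for z in(0,78):print([(round((x-o+.5)*5)) for x,o in zip(px(i,(445,-141,z)),(u-40,v-40))])
A=cv2.resize(a,(400,227),interpolation=cv2.INTER_CUBIC); B=cv2.resize(b,(400,400),interpolation=cv2.INTER_CUBIC)
cv2.imwrite("pics/a5.png",np.hstack([np.vstack([A,np.zeros((173,400,3),np.uint8)]),B]))
```

```text
17.7 [ 443.8 -139.9  109.4]
[209, 270]
[202, 183]
```

View pics/a5.png

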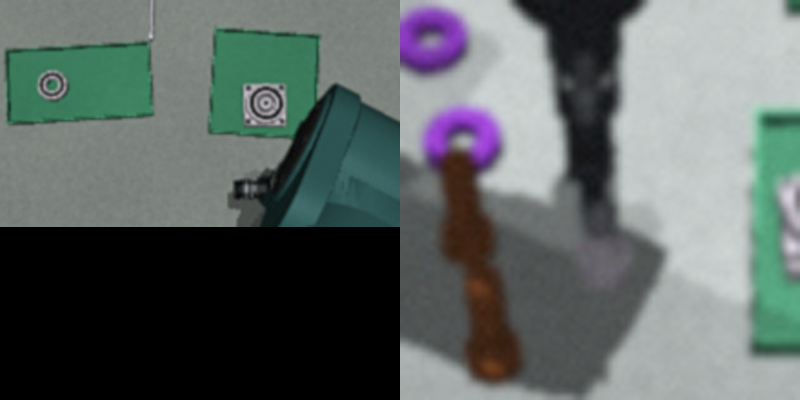

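The small bearing lies in the long tray at top crop (52,85), and the finger is in line with the long bolt, whose head is at side crop (605,265). I'll descend and grip.

Request:
{"name": "move_arm", "arguments": {"plan": [{"dx": 0, "dy": 0, "dz": 0.025, "rx": 0, "ry": 0, "rz": 0}, {"dx": 0, "dy": 0, "dz": 0.015, "rx": 0, "ry": 0, "rz": 0}, {"dx": 0, "dy": 0, "dz": 0, "rx": 0, "ry": 0, "rz": 0}]}}

```text
t: 18.05
tool_pos: [444.4, -140.1, 71.2]
eef_rot: [[-1.0, -0.001, -0.002], [-0.001, 1.0, 0.001], [0.002, 0.001, -1.0]]
contact_force: [-0.4, 0.7, -0.5]
gripper_width: 85.6
grip_force: 0.0
```

Request:
{"name": "move_arm", "arguments": {"plan": [{"dx": 0, "dy": 0, "dz": 0.025, "rx": 0, "ry": 0, "rz": 0}, {"dx": 0, "dy": 0, "dz": 0.015, "rx": 0, "ry": 0, "rz": 0}, {"dx": 0, "dy": 0, "dz": 0, "rx": 0, "ry": 0, "rz": 0}, {"dx": 0, "dy": 0, "dz": 0, "rx": 0, "ry": 0, "rz": 0}]}}

```text
t: 18.38
tool_pos: [445.3, -140.9, 33.3]
eef_rot: [[-1.0, -0.001, -0.0], [-0.001, 1.0, 0.0], [0.0, 0.0, -1.0]]
contact_force: [-0.6, -0.1, -0.3]
gripper_width: 85.3
grip_force: 0.0
```

Request:
{"name": "move_arm", "arguments": {"plan": [{"dx": 0, "dy": 0, "dz": 0, "rx": 0, "ry": 0, "rz": 0}, {"dx": 0, "dy": 0, "dz": 0, "rx": 0, "ry": 0, "rz": 0}, {"dx": 0, "dy": 0, "dz": 0, "rx": 0, "ry": 0, "rz": 0}, {"dx": 0, "dy": 0, "dz": 0, "rx": 0, "ry": 0, "rz": 0}, {"dx": 0, "dy": 0, "dz": 0, "rx": 0, "ry": 0, "rz": 0}], "gripper": 1, "grip_force": 50}}

```text
t: 18.8
tool_pos: [445.1, -141.3, 32.7]
eef_rot: [[-1.0, 0.0, 0.001], [0.0, 1.0, -0.0], [-0.001, -0.0, -1.0]]
contact_force: [0.3, -0.4, 0.0]
gripper_width: 25.6
grip_force: 0.0
```

Request:
{"name": "move_arm", "arguments": {"plan": [{"dx": 0, "dy": 0, "dz": 0, "rx": 0, "ry": 0, "rz": 0}, {"dx": 0, "dy": 0, "dz": 0, "rx": 0, "ry": 0, "rz": 0}, {"dx": 0, "dy": 0, "dz": 0, "rx": 0, "ry": 0, "rz": 0}, {"dx": 0, "dy": 0, "dz": 0, "rx": 0, "ry": 0, "rz": 0}, {"dx": 0, "dy": 0, "dz": 0, "rx": 0, "ry": 0, "rz": 0}]}}

```text
t: 19.22
tool_pos: [445.1, -141.3, 32.7]
eef_rot: [[-1.0, 0.0, 0.0], [0.0, 1.0, -0.0], [-0.0, -0.0, -1.0]]
contact_force: [-2.4, 0.2, 7.3]
gripper_width: 18.7
grip_force: 48.5
```

Request:
{"name": "move_arm", "arguments": {"plan": [{"dx": 0, "dy": 0, "dz": -0.01, "rx": 0, "ry": 0, "rz": 0}, {"dx": 0, "dy": 0, "dz": -0.03, "rx": 0, "ry": 0, "rz": 0}, {"dx": 0, "dy": 0, "dz": -0.02, "rx": 0, "ry": 0, "rz": 0}, {"dx": 0, "dy": 0, "dz": 0, "rx": 0, "ry": 0, "rz": 0}, {"dx": -0.0109, "dy": 0.0161, "dz": 0, "rx": 0, "ry": 0, "rz": 0}]}}

```text
t: 19.63
tool_pos: [455.6, -126.6, 93.0]
eef_rot: [[-1.0, 0.002, 0.001], [0.002, 1.0, -0.001], [-0.001, -0.001, -1.0]]
contact_force: [1.1, 1.0, -1.7]
gripper_width: 18.9
grip_force: 49.3
```

Request:
{"name": "move_arm", "arguments": {"plan": [{"dx": -0.0218, "dy": 0.0322, "dz": 0, "rx": 0, "ry": 0, "rz": 0}, {"dx": -0.0218, "dy": 0.0322, "dz": 0, "rx": 0, "ry": 0, "rz": 0}, {"dx": -0.0218, "dy": 0.0322, "dz": 0, "rx": 0, "ry": 0, "rz": 0}, {"dx": -0.0218, "dy": 0.0322, "dz": 0, "rx": 0, "ry": 0, "rz": 0}, {"dx": -0.0218, "dy": 0.0322, "dz": 0, "rx": 0, "ry": 0, "rz": 0}]}}

```text
t: 20.05
tool_pos: [565.2, 37.8, 91.4]
eef_rot: [[-1.0, 0.0, -0.001], [0.0, 1.0, -0.0], [0.001, -0.0, -1.0]]
contact_force: [1.2, -0.7, -1.5]
gripper_width: 19.0
grip_force: 49.3
```

Request:
{"name": "move_arm", "arguments": {"plan": [{"dx": -0.0218, "dy": 0.0322, "dz": 0, "rx": 0, "ry": 0, "rz": 0}, {"dx": -0.0218, "dy": 0.0322, "dz": 0, "rx": 0, "ry": 0, "rz": 0}, {"dx": -0.0109, "dy": 0.0161, "dz": 0, "rx": 0, "ry": 0, "rz": 0}, {"dx": 0, "dy": 0, "dz": 0, "rx": 0, "ry": 0, "rz": 0}, {"dx": 0, "dy": 0, "dz": 0, "rx": 0, "ry": 0, "rz": 0}]}}

```text
t: 20.47
tool_pos: [619.1, 117.2, 90.9]
eef_rot: [[-1.0, -0.002, -0.002], [-0.002, 1.0, -0.0], [0.002, -0.0, -1.0]]
contact_force: [-0.9, -0.7, -2.2]
gripper_width: 18.6
grip_force: 49.4
```

Request:
{"name": "move_arm", "arguments": {"plan": [{"dx": 0, "dy": 0, "dz": 0.03, "rx": 0, "ry": 0, "rz": 0}, {"dx": 0, "dy": 0, "dz": 0.02, "rx": 0, "ry": 0, "rz": 0}, {"dx": 0, "dy": 0, "dz": 0, "rx": 0, "ry": 0, "rz": 0}, {"dx": 0, "dy": 0, "dz": 0, "rx": 0, "ry": 0, "rz": 0}]}}

```text
t: 20.8
tool_pos: [618.2, 115.5, 41.8]
eef_rot: [[-1.0, 0.001, -0.002], [0.001, 1.0, -0.0], [0.002, -0.0, -1.0]]
contact_force: [0.1, -0.9, -1.3]
gripper_width: 19.1
grip_force: 49.3
```

Request:
{"name": "move_arm", "arguments": {"plan": [{"dx": 0, "dy": 0, "dz": 0.003, "rx": 0, "ry": 0, "rz": 0}, {"dx": 0, "dy": 0, "dz": 0.001, "rx": 0, "ry": 0, "rz": 0}, {"dx": 0, "dy": 0, "dz": 0, "rx": 0, "ry": 0, "rz": 0}]}}

```text
t: 21.05
tool_pos: [619.7, 116.2, 39.1]
eef_rot: [[-1.0, 0.0, 0.001], [0.0, 1.0, 0.0], [-0.001, 0.0, -1.0]]
contact_force: [-0.4, 0.1, -1.9]
gripper_width: 18.6
grip_force: 49.3
```

Request:
{"name": "move_arm", "arguments": {"plan": [{"dx": 0, "dy": 0, "dz": 0.001, "rx": 0, "ry": 0, "rz": 0}, {"dx": 0, "dy": 0, "dz": 0, "rx": 0, "ry": 0, "rz": 0}]}}

```text
t: 21.22
tool_pos: [619.5, 116.4, 37.7]
eef_rot: [[-1.0, 0.0, 0.001], [0.0, 1.0, 0.0], [-0.001, 0.0, -1.0]]
contact_force: [0.5, -0.4, -2.1]
gripper_width: 18.7
grip_force: 49.3
```

Request:
{"name": "move_arm", "arguments": {"plan": [{"dx": 0, "dy": 0, "dz": 0.001, "rx": 0, "ry": 0, "rz": 0}, {"dx": 0, "dy": 0, "dz": 0.001, "rx": 0, "ry": 0, "rz": 0}, {"dx": 0, "dy": 0, "dz": 0, "rx": 0, "ry": 0, "rz": 0}]}}

```text
t: 21.47
tool_pos: [619.5, 116.4, 35.7]
eef_rot: [[-1.0, -0.0, 0.001], [-0.0, 1.0, -0.0], [-0.001, -0.0, -1.0]]
contact_force: [-1.1, -0.7, 3.3]
gripper_width: 18.7
grip_force: 50.1
```

Request:
{"name": "move_arm", "arguments": {"plan": [{"dx": 0, "dy": 0, "dz": 0, "rx": 0, "ry": 0, "rz": 0}, {"dx": 0, "dy": 0, "dz": 0, "rx": 0, "ry": 0, "rz": 0}, {"dx": 0, "dy": 0, "dz": 0, "rx": 0, "ry": 0, "rz": 0}, {"dx": 0, "dy": 0, "dz": 0, "rx": 0, "ry": 0, "rz": 0}, {"dx": 0, "dy": 0, "dz": 0, "rx": 0, "ry": 0, "rz": 0}], "gripper": 0}}

```text
t: 21.88
tool_pos: [619.4, 116.4, 35.2]
eef_rot: [[-1.0, 0.0, -0.0], [0.0, 1.0, -0.0], [0.0, -0.0, -1.0]]
contact_force: [-0.4, 0.0, -0.5]
gripper_width: 78.0
grip_force: 0.0
```

Request:
{"name": "move_arm", "arguments": {"plan": [{"dx": 0, "dy": 0, "dz": -0.015, "rx": 0, "ry": 0, "rz": 0}, {"dx": 0, "dy": 0, "dz": -0.03, "rx": 0, "ry": 0, "rz": 0}, {"dx": 0, "dy": 0, "dz": -0.035, "rx": 0, "ry": 0, "rz": 0}, {"dx": 0, "dy": 0, "dz": -0.02, "rx": 0, "ry": 0, "rz": 0}, {"dx": 0, "dy": 0, "dz": 0, "rx": 0, "ry": 0, "rz": 0}]}}

```text
t: 22.3
tool_pos: [621.3, 116.6, 139.8]
eef_rot: [[-1.0, -0.0, 0.006], [-0.0, 1.0, 0.0], [-0.006, 0.0, -1.0]]
contact_force: [1.1, -0.2, 0.4]
gripper_width: 85.6
grip_force: 0.0
```

Request:
{"name": "move_arm", "arguments": {"plan": [{"dx": 0.0173, "dy": -0.033, "dz": 0, "rx": 0, "ry": 0, "rz": 0}, {"dx": 0.0173, "dy": -0.033, "dz": 0, "rx": 0, "ry": 0, "rz": 0}, {"dx": 0.0173, "dy": -0.033, "dz": 0, "rx": 0, "ry": 0, "rz": 0}, {"dx": 0.0173, "dy": -0.033, "dz": 0, "rx": 0, "ry": 0, "rz": 0}, {"dx": 0.0173, "dy": -0.033, "dz": 0, "rx": 0, "ry": 0, "rz": 0}]}}

```text
t: 22.72
tool_pos: [531.6, -49.7, 134.8]
eef_rot: [[-1.0, -0.0, -0.0], [-0.0, 1.0, 0.0], [0.0, 0.0, -1.0]]
contact_force: [0.4, -0.3, 0.1]
gripper_width: 85.5
grip_force: 0.0
```

Request:
{"name": "move_arm", "arguments": {"plan": [{"dx": 0.0173, "dy": -0.033, "dz": 0, "rx": 0, "ry": 0, "rz": 0}, {"dx": 0.0173, "dy": -0.033, "dz": 0, "rx": 0, "ry": 0, "rz": 0}, {"dx": 0.0173, "dy": -0.033, "dz": 0, "rx": 0, "ry": 0, "rz": 0}, {"dx": 0.0173, "dy": -0.033, "dz": 0, "rx": 0, "ry": 0, "rz": 0}, {"dx": 0.0173, "dy": -0.033, "dz": 0, "rx": 0, "ry": 0, "rz": 0}]}}

```text
t: 23.13
tool_pos: [445.1, -214.8, 134.9]
eef_rot: [[-1.0, -0.0, -0.0], [-0.0, 1.0, 0.0], [0.0, 0.0, -1.0]]
contact_force: [1.4, -0.2, 0.8]
gripper_width: 85.5
grip_force: 0.0
```

Request:
{"name": "move_arm", "arguments": {"plan": [{"dx": 0.0173, "dy": -0.033, "dz": 0, "rx": 0, "ry": 0, "rz": 0}, {"dx": 0.0173, "dy": -0.033, "dz": 0, "rx": 0, "ry": 0, "rz": 0}, {"dx": 0, "dy": 0, "dz": 0, "rx": 0, "ry": 0, "rz": 0}, {"dx": 0, "dy": 0, "dz": 0.04, "rx": 0, "ry": 0, "rz": 0}, {"dx": 0, "dy": 0, "dz": 0, "rx": 0, "ry": 0, "rz": 0}]}}

```text
t: 23.55
tool_pos: [409.5, -278.5, 90.9]
eef_rot: [[-1.0, 0.002, -0.004], [0.002, 1.0, 0.004], [0.004, 0.004, -1.0]]
contact_force: [-0.9, 1.0, -2.1]
gripper_width: 85.5
grip_force: 0.0
```

Run:
```python
from h import *
s=env.state(); print(s["t"],s["tool_pos"].round(1))
i=capture("side"); b=i["color"][140:300,160:320,::-1]
u,v=map(int,px(i,(412,-280,20))); d=i["color"][v-40:v+40,u-40:u+40,::-1]
for z in(0,50):print([(round((x-o+.5)*5)) for x,o in zip(px(i,(412,-279.5,z)),(u-40,v-40))])
cv2.imwrite("pics/a6.png",np.hstack([cv2.resize(k,(400,400),interpolation=cv2.INTER_CUBIC) for k in(b,d)]))
```

```text
23.55 [ 409.5 -278.5   90.9]
[209, 227]
[203, 174]
```

View pics/a6.png

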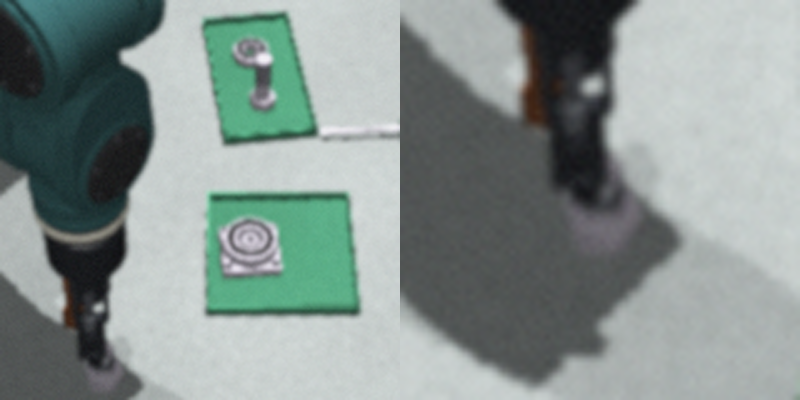

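The long bolt stands upright in the long tray, at side crop (262,85). The short bolt's head, at (605,228) in the right crop, is in line under the gripper. I'll descend and grip.

Request:
{"name": "move_arm", "arguments": {"plan": [{"dx": 0, "dy": 0, "dz": 0.03, "rx": 0, "ry": 0, "rz": 0}, {"dx": 0, "dy": 0, "dz": 0.01, "rx": 0, "ry": 0, "rz": 0}, {"dx": 0, "dy": 0, "dz": 0, "rx": 0, "ry": 0, "rz": 0}]}}

```text
t: 23.85
tool_pos: [411.3, -278.5, 54.5]
eef_rot: [[-1.0, -0.001, -0.002], [-0.001, 1.0, 0.002], [0.002, 0.002, -1.0]]
contact_force: [-0.5, 0.6, -0.3]
gripper_width: 85.1
grip_force: 0.0
```

Request:
{"name": "move_arm", "arguments": {"plan": [{"dx": 0, "dy": 0, "dz": 0.02, "rx": 0, "ry": 0, "rz": 0}, {"dx": 0, "dy": 0, "dz": 0.008, "rx": 0, "ry": 0, "rz": 0}, {"dx": 0, "dy": 0, "dz": 0, "rx": 0, "ry": 0, "rz": 0}, {"dx": 0, "dy": 0, "dz": 0, "rx": 0, "ry": 0, "rz": 0}]}}

```text
t: 24.18
tool_pos: [412.0, -279.5, 28.1]
eef_rot: [[-1.0, -0.0, -0.0], [-0.0, 1.0, 0.0], [0.0, 0.0, -1.0]]
contact_force: [-0.9, 0.6, 0.3]
gripper_width: 85.4
grip_force: 0.0
```

Request:
{"name": "move_arm", "arguments": {"plan": [{"dx": 0, "dy": 0, "dz": 0, "rx": 0, "ry": 0, "rz": 0}, {"dx": 0, "dy": 0, "dz": 0, "rx": 0, "ry": 0, "rz": 0}, {"dx": 0, "dy": 0, "dz": 0, "rx": 0, "ry": 0, "rz": 0}, {"dx": 0, "dy": 0, "dz": 0, "rx": 0, "ry": 0, "rz": 0}, {"dx": 0, "dy": 0, "dz": 0, "rx": 0, "ry": 0, "rz": 0}], "gripper": 1, "grip_force": 50}}

```text
t: 24.6
tool_pos: [411.8, -279.6, 27.5]
eef_rot: [[-1.0, -0.0, 0.0], [-0.0, 1.0, -0.0], [-0.0, -0.0, -1.0]]
contact_force: [-0.0, -0.6, 0.3]
gripper_width: 25.5
grip_force: 0.0
```

Request:
{"name": "move_arm", "arguments": {"plan": [{"dx": 0, "dy": 0, "dz": 0, "rx": 0, "ry": 0, "rz": 0}, {"dx": 0, "dy": 0, "dz": 0, "rx": 0, "ry": 0, "rz": 0}, {"dx": 0, "dy": 0, "dz": 0, "rx": 0, "ry": 0, "rz": 0}, {"dx": 0, "dy": 0, "dz": 0, "rx": 0, "ry": 0, "rz": 0}, {"dx": 0, "dy": 0, "dz": 0, "rx": 0, "ry": 0, "rz": 0}]}}

```text
t: 25.02
tool_pos: [411.8, -279.6, 27.7]
eef_rot: [[-1.0, -0.0, 0.0], [-0.0, 1.0, -0.0], [-0.0, -0.0, -1.0]]
contact_force: [-0.7, 1.0, 7.6]
gripper_width: 22.7
grip_force: 48.6
```

Request:
{"name": "move_arm", "arguments": {"plan": [{"dx": 0, "dy": 0, "dz": -0.01, "rx": 0, "ry": 0, "rz": 0}, {"dx": 0, "dy": 0, "dz": -0.03, "rx": 0, "ry": 0, "rz": 0}, {"dx": 0, "dy": 0, "dz": -0.02, "rx": 0, "ry": 0, "rz": 0}, {"dx": 0, "dy": 0, "dz": 0, "rx": 0, "ry": 0, "rz": 0}, {"dx": -0.0154, "dy": 0.009, "dz": 0, "rx": 0, "ry": 0, "rz": 0}]}}

```text
t: 25.43
tool_pos: [426.2, -271.7, 88.0]
eef_rot: [[-1.0, 0.002, 0.0], [0.002, 1.0, -0.001], [-0.0, -0.001, -1.0]]
contact_force: [0.6, -0.5, -3.0]
gripper_width: 22.8
grip_force: 49.3
```

Request:
{"name": "move_arm", "arguments": {"plan": [{"dx": -0.0309, "dy": 0.018, "dz": 0, "rx": 0, "ry": 0, "rz": 0}, {"dx": -0.0309, "dy": 0.018, "dz": 0, "rx": 0, "ry": 0, "rz": 0}, {"dx": -0.0309, "dy": 0.018, "dz": 0, "rx": 0, "ry": 0, "rz": 0}, {"dx": -0.0309, "dy": 0.018, "dz": 0, "rx": 0, "ry": 0, "rz": 0}, {"dx": -0.0309, "dy": 0.018, "dz": 0, "rx": 0, "ry": 0, "rz": 0}]}}

```text
t: 25.85
tool_pos: [582.6, -179.2, 86.3]
eef_rot: [[-1.0, 0.0, -0.001], [0.0, 1.0, 0.0], [0.001, 0.0, -1.0]]
contact_force: [-0.1, -1.8, -1.7]
gripper_width: 22.4
grip_force: 49.3
```

Request:
{"name": "move_arm", "arguments": {"plan": [{"dx": -0.0309, "dy": 0.018, "dz": 0, "rx": 0, "ry": 0, "rz": 0}, {"dx": -0.0309, "dy": 0.018, "dz": 0, "rx": 0, "ry": 0, "rz": 0}, {"dx": -0.0154, "dy": 0.009, "dz": 0, "rx": 0, "ry": 0, "rz": 0}, {"dx": 0, "dy": 0, "dz": 0, "rx": 0, "ry": 0, "rz": 0}, {"dx": 0, "dy": 0, "dz": 0, "rx": 0, "ry": 0, "rz": 0}]}}

```text
t: 26.27
tool_pos: [658.9, -134.9, 85.8]
eef_rot: [[-1.0, -0.001, -0.002], [-0.001, 1.0, 0.0], [0.002, 0.0, -1.0]]
contact_force: [-0.4, 0.3, -3.0]
gripper_width: 22.4
grip_force: 49.4
```

Request:
{"name": "move_arm", "arguments": {"plan": [{"dx": 0, "dy": 0, "dz": 0.03, "rx": 0, "ry": 0, "rz": 0}, {"dx": 0, "dy": 0, "dz": 0.018, "rx": 0, "ry": 0, "rz": 0}, {"dx": 0, "dy": 0, "dz": 0, "rx": 0, "ry": 0, "rz": 0}, {"dx": 0, "dy": 0, "dz": 0, "rx": 0, "ry": 0, "rz": 0}]}}

```text
t: 26.6
tool_pos: [657.5, -136.0, 38.7]
eef_rot: [[-1.0, 0.001, -0.002], [0.001, 1.0, 0.001], [0.002, 0.001, -1.0]]
contact_force: [-0.9, -0.1, -1.1]
gripper_width: 22.9
grip_force: 49.4
```

Request:
{"name": "move_arm", "arguments": {"plan": [{"dx": 0, "dy": 0, "dz": 0.003, "rx": 0, "ry": 0, "rz": 0}, {"dx": 0, "dy": 0, "dz": 0.002, "rx": 0, "ry": 0, "rz": 0}, {"dx": 0, "dy": 0, "dz": 0, "rx": 0, "ry": 0, "rz": 0}, {"dx": 0, "dy": 0, "dz": 0, "rx": 0, "ry": 0, "rz": 0}]}}

```text
t: 26.93
tool_pos: [659.0, -135.8, 34.9]
eef_rot: [[-1.0, 0.0, 0.001], [0.0, 1.0, -0.0], [-0.001, -0.0, -1.0]]
contact_force: [-0.4, 0.2, -2.0]
gripper_width: 22.6
grip_force: 49.4
```

Request:
{"name": "move_arm", "arguments": {"plan": [{"dx": 0, "dy": 0, "dz": 0.001, "rx": 0, "ry": 0, "rz": 0}, {"dx": 0, "dy": 0, "dz": 0, "rx": 0, "ry": 0, "rz": 0}]}}

```text
t: 27.1
tool_pos: [658.9, -135.6, 33.5]
eef_rot: [[-1.0, -0.0, 0.0], [-0.0, 1.0, -0.0], [-0.0, -0.0, -1.0]]
contact_force: [-0.3, 0.0, -1.8]
gripper_width: 22.8
grip_force: 49.4
```

Request:
{"name": "move_arm", "arguments": {"plan": [{"dx": 0, "dy": 0, "dz": 0.001, "rx": 0, "ry": 0, "rz": 0}, {"dx": 0, "dy": 0, "dz": 0.001, "rx": 0, "ry": 0, "rz": 0}, {"dx": 0, "dy": 0, "dz": 0.001, "rx": 0, "ry": 0, "rz": 0}, {"dx": 0, "dy": 0, "dz": 0, "rx": 0, "ry": 0, "rz": 0}]}}

```text
t: 27.43
tool_pos: [658.9, -135.6, 30.7]
eef_rot: [[-1.0, -0.0, 0.0], [-0.0, 1.0, -0.0], [-0.0, -0.0, -1.0]]
contact_force: [-2.5, 0.8, 4.2]
gripper_width: 22.9
grip_force: 50.2
```

The bolt touches the floor at the expected height. I'll release, rise and check the whole scene.

Request:
{"name": "move_arm", "arguments": {"plan": [{"dx": 0, "dy": 0, "dz": 0, "rx": 0, "ry": 0, "rz": 0}, {"dx": 0, "dy": 0, "dz": 0, "rx": 0, "ry": 0, "rz": 0}, {"dx": 0, "dy": 0, "dz": 0, "rx": 0, "ry": 0, "rz": 0}, {"dx": 0, "dy": 0, "dz": 0, "rx": 0, "ry": 0, "rz": 0}, {"dx": 0, "dy": 0, "dz": 0, "rx": 0, "ry": 0, "rz": 0}], "gripper": 0}}

```text
t: 27.85
tool_pos: [658.8, -135.6, 30.2]
eef_rot: [[-1.0, 0.0, -0.0], [0.0, 1.0, 0.0], [0.0, 0.0, -1.0]]
contact_force: [-0.4, -0.4, 0.2]
gripper_width: 81.1
grip_force: 0.0
```

Request:
{"name": "move_arm", "arguments": {"plan": [{"dx": 0, "dy": 0, "dz": -0.015, "rx": 0, "ry": 0, "rz": 0}, {"dx": 0, "dy": 0, "dz": -0.03, "rx": 0, "ry": 0, "rz": 0}, {"dx": 0, "dy": 0, "dz": -0.04, "rx": 0, "ry": 0, "rz": 0}, {"dx": 0, "dy": 0, "dz": -0.04, "rx": 0, "ry": 0, "rz": 0}, {"dx": 0, "dy": 0, "dz": -0.03, "rx": 0, "ry": 0, "rz": 0}]}}

```text
t: 28.27
tool_pos: [659.0, -135.6, 188.7]
eef_rot: [[-1.0, 0.0, 0.002], [0.0, 1.0, -0.001], [-0.002, -0.001, -1.0]]
contact_force: [0.6, -0.8, 0.2]
gripper_width: 85.2
grip_force: 0.0
```

Request:
{"name": "move_arm", "arguments": {"plan": [{"dx": 0.04, "dy": 0, "dz": 0, "rx": 0, "ry": 0, "rz": 0}, {"dx": 0.04, "dy": 0, "dz": 0, "rx": 0, "ry": 0, "rz": 0}, {"dx": 0.04, "dy": 0, "dz": 0, "rx": 0, "ry": 0, "rz": 0}, {"dx": 0.04, "dy": 0, "dz": 0, "rx": 0, "ry": 0, "rz": 0}, {"dx": 0.03, "dy": 0, "dz": 0, "rx": 0, "ry": 0, "rz": 0}]}}

```text
t: 28.68
tool_pos: [465.9, -135.0, 185.2]
eef_rot: [[-1.0, 0.0, -0.0], [0.0, 1.0, 0.0], [0.0, 0.0, -1.0]]
contact_force: [0.7, 0.9, 1.5]
gripper_width: 85.4
grip_force: 0.0
```

Request:
{"name": "move_arm", "arguments": {"plan": [{"dx": 0, "dy": 0, "dz": 0, "rx": 0, "ry": 0, "rz": 0}, {"dx": 0, "dy": 0, "dz": 0, "rx": 0, "ry": 0, "rz": 0}, {"dx": 0, "dy": 0, "dz": 0, "rx": 0, "ry": 0, "rz": 0}]}}

```text
t: 28.93
tool_pos: [469.4, -135.9, 185.6]
eef_rot: [[-1.0, 0.0, 0.001], [0.0, 1.0, -0.0], [-0.001, -0.0, -1.0]]
contact_force: [-0.1, -0.3, -0.1]
gripper_width: 85.4
grip_force: 0.0
```

Run:
```python
from h import *
s=env.state(); print(s["t"],s["tool_pos"].round(1))
a=capture("top")["color"][60:240,40:470,::-1]; b=capture("side")["color"][60:384,60:480,::-1]
cv2.imwrite("pics/a7.png",np.hstack([cv2.resize(a,(400,167)) if 0 else cv2.resize(a[70:160,100:300],(400,180),interpolation=cv2.INTER_CUBIC)]*2) if 0 else cv2.resize(b,(778,600),interpolation=cv2.INTER_CUBIC))
cv2.imwrite("pics/a8.png",cv2.resize(a,(800,335),interpolation=cv2.INTER_CUBIC))
```

```text
28.9333 [ 469.4 -135.9  185.6]
```

View pics/a7.png

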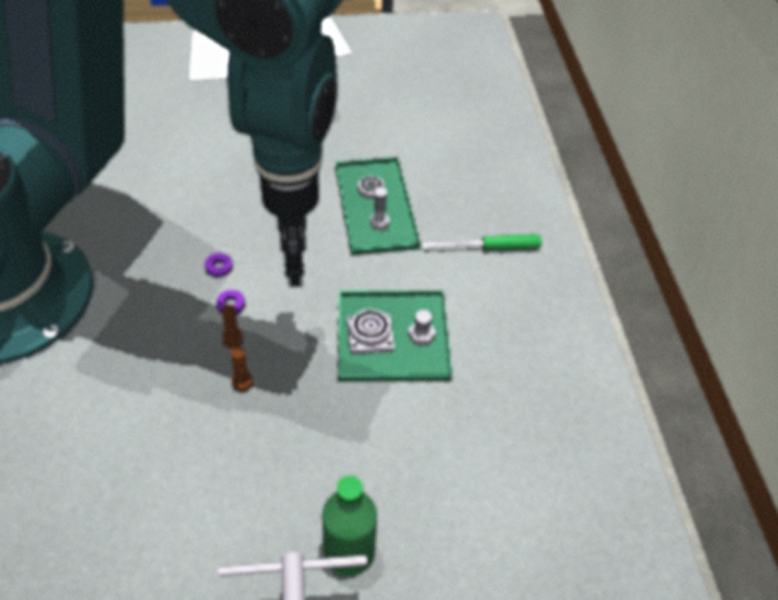

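View pics/a8.png

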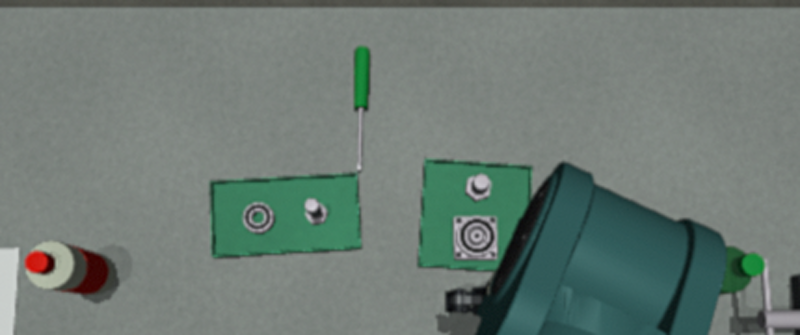

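The side view shows the hub with its bearing at (370,330), the short bolt upright at (423,327), and the small bearing and upright long bolt at (371,186) and (380,210). In the top view the can (60,265), bottle (745,265) and screwdriver (361,108) stand where they were. I'm handing in.

```bash
python3 -c "
from bench import workorder
print(workorder.hand_in())"
```

```text
the job is handed in; nothing more can be done
None
```

The job is handed in with no verdict returned: both kits are in their trays, the large bearing looks flat and centred on the hub, both bolts are upright, and the can, bottle and screwdriver look unmoved.

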